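Make up the setting kit in the pocket tray

TASK

Make up the setting kit in the aluminium tray: put the V-block in the large square pocket, the plain gauge block in the small square pocket, the larger steel ring in the large round pocket and the tall slim bushing in the small round pocket, each upright and flat on the pocket's floor. Leave the smaller ring and the short squat bushing standing on the bench where they are.

Things in the scene. Friction and masses are not known exactly. Their poses are not given: they have to be found in the camera images.
- v_block: Grey steel V-block, 50 x 50 mm in plan, 30 mm high, with a V-shaped groove across its top, plain upright sides. Its sides are turned 0.15 rad counterclockwise (seen from above) from its own x and y axes; the groove runs along its x so turned. Grip it low, at most 14 mm up, across two sides that face each other. Stands loose on the bench. Origin: centre of its underside, z up.
- gauge_block: Plain grey rectangular steel block, 30 x 35 mm in plan, 20 mm high, flat top. Its sides are turned 0.35 rad counterclockwise (seen from above) from its own axes: the 30 mm runs along x so turned, the 35 mm along y so turned. Stands loose on the bench. Origin: centre of its underside, z up.
- ring_large: The larger of the two loose grey steel rings: 42 mm outer diameter, 27 mm bore, 12 mm high, lying flat. Stands loose on the bench. Origin: centre of its underside, z up.
- bushing_tall: The tall slim one of the two loose grey stepped bushings: 18 mm diameter at the foot, thinner above the step, 30 mm high, standing upright. Stands loose on the bench. Origin: centre of its underside, z up.
- ring_small: Look-alike that stays: the smaller loose grey steel ring, 32 mm outer diameter, 12 mm high, lying flat. Stands loose on the bench. Origin: centre of its underside, z up.
- bushing_short: Look-alike that stays: the short squat grey stepped bushing, 26 mm diameter, 18 mm high, standing upright. Stands loose on the bench. Origin: centre of its underside, z up.
- pocket_large_square: Dark recess 4 mm deep in a fixed grey insert plate 90 x 90 x 9 mm. Four inserts lie two by two, in any order, in an aluminium tray 192 mm square; all tops 13 mm above the bench. Origin: insert's underside centre, 4 mm up; x, y along the sides; recess central, floor at z = 5 mm. This one: the large square recess, 66 x 66 mm, sides along x and y.
- pocket_small_square: Dark recess 4 mm deep in a fixed grey insert plate 90 x 90 x 9 mm. Four inserts lie two by two, in any order, in an aluminium tray 192 mm square; all tops 13 mm above the bench. Origin: insert's underside centre, 4 mm up; x, y along the sides; recess central, floor at z = 5 mm. This one: the small square recess, 50 x 50 mm, sides along x and y.
- pocket_large_round: Dark recess 4 mm deep in a fixed grey insert plate 90 x 90 x 9 mm. Four inserts lie two by two, in any order, in an aluminium tray 192 mm square; all tops 13 mm above the bench. Origin: insert's underside centre, 4 mm up; x, y along the sides; recess central, floor at z = 5 mm. This one: the large round recess, 58 mm diameter.
- pocket_small_round: Dark recess 4 mm deep in a fixed grey insert plate 90 x 90 x 9 mm. Four inserts lie two by two, in any order, in an aluminium tray 192 mm square; all tops 13 mm above the bench. Origin: insert's underside centre, 4 mm up; x, y along the sides; recess central, floor at z = 5 mm. This one: the small round recess, 34 mm diameter.
There are look-alikes about, which are no part of the job. What is shaped like the gauge_block but purple is not meant.

How it is judged:
By the outcome, as a careful person would: the job done as asked, in the order asked, and still so for the second after the job is handed in, with the robot touching nothing.
It also fails if it takes over 99 s, if anything falls off the work surface, if the arm or the gripper's body presses on something with over 40 N, if the wrist force passes 120 N, or if a joint passes its speed limit or range.

ROBOT

A 6-joint arm with a two-finger parallel gripper is mounted at the origin on a cart in front of the work surface, level with it; the furniture and walls round the work are solid. World frame = base frame: x ahead of the robot, y to its left, z up, the work surface at z = 0. Lengths are in m, angles in rad, forces in N, time in s.
With the tool pointing down it reaches from about 0.275 to 1 m from the base axis. Payload 8.4 kg.
Tool frame: the origin (TCP) lies at the very end of the fingers, on their centre line; the grasp point (between the pads) lies 19 mm behind it (manip.tcp_to_grasp is the z of the grasp point in the tool frame, in m); z points along the fingers, y is the direction in which the jaws open and shut (so a half turn about z gives the same grasp; the last joint's range is limited). The gripper opens to 85 mm and grips with 20 to 120 N. Pads are 22 mm wide; open, the fingers measure 114 mm over their backs; the gripper's body (76 mm by 85 mm) begins 54 mm behind the grasp point. The pads swing forward as they close: fully open they stand 13 mm farther back than shut.
Start: joints at [-1.352, 0.353, 1.633, -0, 1.155, -0.002], TCP at [0.137, -0.61, 0.231] pointing down, gripper open.
Joint ranges: [-2.63, 2.63], [-0.92, 2.1], [0.06, 2.66], [-1.3, 4.44], [0, 2.69], [-3.02, 3.02]. Speed limits (rad/s): [2.22, 2.22, 2.79, 3.14, 3.14, 3.14].

INTERFACE

Orientations are given as a unit quaternion [x, y, z, w].
In Python, from cell import manip gives the robot as it stands.
- The arm moves only by the tool drive_tool, never from a script. Its argument "targets" is a list of rows, each a list of 7 numbers: the shift along the tool's x, y, z in m, then the turn, a rotation vector about the tool's x, y, z in rad, then the gripper command: -1 is shut, 1 is fully open, values between are in proportion. A call has exactly 5 rows; each row is the pose to reach, as a shift and turn from the pose commanded when the call began, along the tool's axes at that moment; what a row does not reach only later rows make up. A row lasts 1/8 s, in which the tool goes at most 62.5 mm and 10.7 degrees, less where a joint would pass 70% of its speed; a pose out of reach is approached as far as the arm can. A call with a gripper value outside its range is refused whole. The fingers move at their own pace and stop on an object; "squeeze" is the grip in N (left out, the last holds). Time passes only in rows, so rows that repeat a pose let the fingers close, or fill a call up. It gives the time, the measured TCP pose, the force and the opening at its end, in the units of the state.
- manip.sense(): the state, without advancing time (a new reading comes with each control period).
- manip.camera(name): name is "scene" or "top" or "wrist"; returns a dict with "img" (480x640x3 uint8, red, green, blue), "fovy" (degrees; the focal length in pixels is half the picture's height over the tangent of half this angle, whatever the lens; pixels are square), "cx", "cy" (the principal point, pixels), "camera_from_world" (4x4, takes a point from world to camera coordinates); the wrist camera has in their place "mount" (4x4, takes a point from camera to tool coordinates, whose origin is the TCP and whose axes are the flange's). Camera axes: x right, y down, z forward; pixel columns grow to the right and rows downward; lengths in m; the calibration is good to about 2 mm. A picture is of the moment at which its call begins: read the wrist's pose just before it. There is no depth.
- manip.hand_in(): hands the job in, once; it reports no verdict.
The state is a dict: "time_s": time; "qpos": joint angles; "qvel": joint speeds; "joint_efforts": joint torques, N m; "tcp_pos": TCP position; "ee_rot": TCP orientation; "wrist_force": force on the tool from outside, world axes, zero at the start; "ft_torque": the same for the moment, N m; "finger_gap": opening from 0.0 (shut) to 1.0 (fully open).
Only numpy, scipy, OpenCV 4.12 (cv2) and the standard library are available. Lean on these libraries where they do the work, as an engineer would, in place of code of your own. Each camera call takes 0.05 s, during which the arm holds its last target.

## Working session

There is one attempt and no reset: what is moved stays moved. The work goes in short steps, Python scripts to look and compute and a tool call to move; the robot and the scene stay as the last step left them, time stands still between calls to the robot, and variables do not carry over. Pictures are saved under pics/ and viewed, and the job is handed in when it is done.

Besides the shell and the picture viewer there is one more tool, called as a command line: name --pt "numbers of a row" for each row, then --argument value for the rest. drive_tool: Moves the arm, as the interface text tells. Its arguments: {"type":"object","properties":{"targets":{"type":"array","items":{"type":"array","items":{"type":"number"}}},"squeeze":{"type":"number"}},"required":["targets"]}

```bash
ls; mkdir -p pics; cat > h.py <<'E'
import numpy as np, cv2, json
from cell import manip
def cams():
    for n in ("scene","top"):
        c=manip.camera(n); yield n,c
def K(c):
    f=240/np.tan(np.radians(c["fovy"])/2); return f,c["cx"],c["cy"]
E
python3 - <<'E'
from h import *
import pickle
s=manip.sense(); print(s, manip.tcp_to_grasp)
d={}
for n in("scene","top","wrist"):
    c=manip.camera(n); d[n]=c; cv2.imwrite(f"pics/{n}0.png",c["img"][:,:,::-1]); print(n,{k:(v.tolist() if hasattr(v,'tolist') else v) for k,v in c.items() if k!="img"})
pickle.dump((s,d),open("p0.pkl","wb"))
E
```

```text
pics
{'time_s': 0.0, 'qpos': array([-1.35239702e+00,  3.53627296e-01,  1.63413574e+00, -2.00844091e-05,
        1.15522137e+00, -2.41944700e-03]), 'qvel': array([-8.62231700e-04,  2.26934317e-04, -5.22815083e-04,  9.68760134e-05,
       -9.99712671e-04, -6.65223985e-04]), 'joint_efforts': array([-1.60541992e-05, -6.05258346e+01, -3.42075992e+01, -1.61064804e-04,
        9.36907047e-03,  3.87232220e-07]), 'tcp_pos': array([ 0.13677017, -0.60935638,  0.23057403]), 'ee_rot': array([ 9.93910386e-01,  1.10189205e-01, -8.41328537e-05, -6.90833328e-04]), 'wrist_force': array([-0.92003251, -0.09413809, -1.10315281]), 'ft_torque': array([0.02299951, 0.04862996, 0.02164946]), 'finger_gap': 1.0059421068187608} -0.0187
scene {'fovy': 42.386562851290186, 'cx': 307.57422955284045, 'cy': 242.0148420348823, 'camera_from_world': [[0.790083911997134, -0.6127049906623493, 0.018973835162015, -0.5160922670769611], [-0.2840668504254546, -0.3933820837511654, -0.8743892500900006, 0.1145938097808354], [0.5432066241244371, 0.6854510417243826, -0.4848540325771162, 1.2106878189602885], [0.0, 0.0, 0.0, 1.0]]}
top {'fovy': 49.275853446185806, 'cx': 323.2424798270458, 'cy': 244.27390968912226, 'camera_from_world': [[0.01329238244844925, -0.9996282646911725, -0.023804306319656098, -0.14474485456446678], [-0.9929266047165625, -0.01038677735244353, -0.11827456405445133, 0.5275642077713618], [0.11798334719308447, 0.025208079790944492, -0.9926955638554904, 1.0313601598047866], [0.0, 0.0, 0.0, 1.0]]}
wrist {'fovy': 59.80185285231132, 'cx': 317.2635119718169, 'cy': 234.484211158725, 'mount': [[0.0004819609954816736, -0.964089199988568, -0.26557820350887024, 0.06649111302229911], [0.9999998469201655, 0.0003924702314107566, 0.00039003430595754515, 7.799715249201533e-05], [-0.0002717963230100719, -0.2655783508355256, 0.9640892415612977, -0.14309012001170152], [0.0, 0.0, 0.0, 1.0]]}
```

View pics/top0.png

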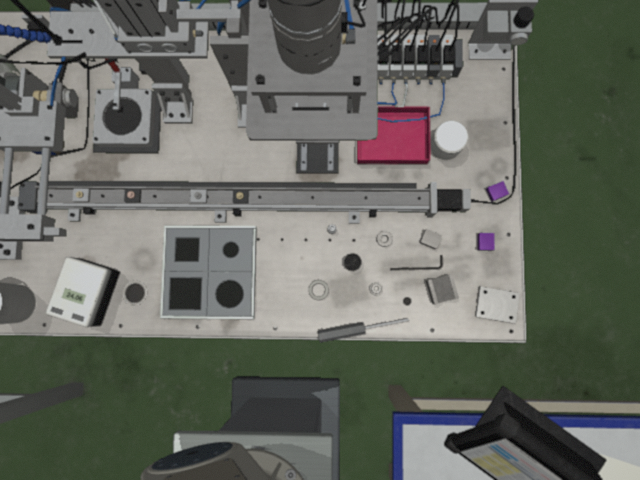

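View pics/scene0.png

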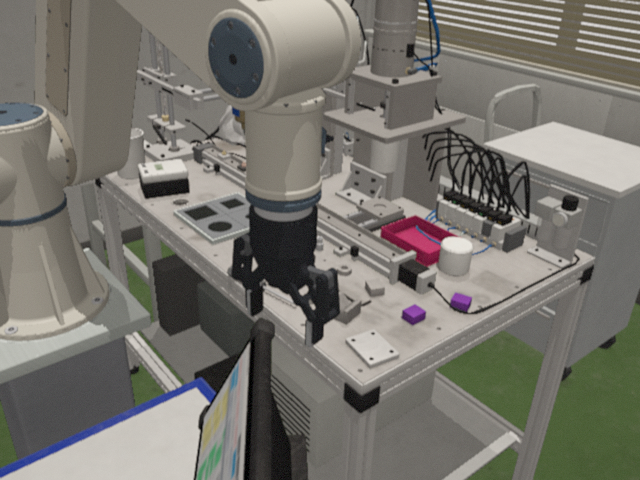

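View pics/wrist0.png

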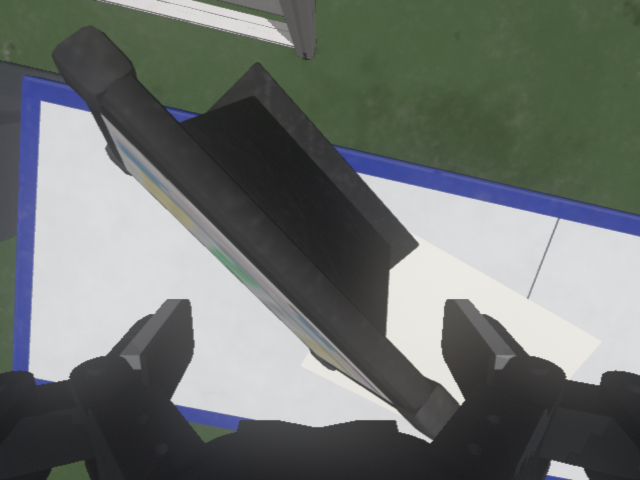

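```bash
cat >> h.py <<'E'
import pickle
from scipy.spatial.transform import Rotation as R
def cam_pose(c,s=None):
    if "camera_from_world" in c:
        return np.linalg.inv(np.array(c["camera_from_world"]))
    T=np.eye(4); T[:3,:3]=R.from_quat(s["ee_rot"]).as_matrix(); T[:3,3]=s["tcp_pos"]
    return T@np.array(c["mount"])
def ray(c,uv,s=None):
    f,cx,cy=K(c); P=cam_pose(c,s)
    d=P[:3,:3]@np.array([(uv[0]-cx)/f,(uv[1]-cy)/f,1.0]); return P[:3,3],d
def onz(c,uv,z,s=None):
    o,d=ray(c,uv,s); return o+d*(z-o[2])/d[2]
def proj(c,p,s=None):
    f,cx,cy=K(c); q=np.linalg.inv(cam_pose(c,s))@np.append(p,1); return np.array([cx+f*q[0]/q[2],cy+f*q[1]/q[2]])
def tri(rays):
    A=np.zeros((3,3));b=np.zeros(3)
    for o,d in rays:
        d=d/np.linalg.norm(d); M=np.eye(3)-np.outer(d,d); A+=M;b+=M@o
    p=np.linalg.solve(A,b); return p,[np.linalg.norm(np.cross(p-o,d/np.linalg.norm(d))) for o,d in rays]
E
python3 - <<'E'
from h import *
s,d=pickle.load(open("p0.pkl","rb"))
t=d["top"]
for n,u in dict(tall_cand=(407,301),wshr=(376,289),ringA=(318,290),ringB=(384,239),blackcup=(352,262),gauge=(430,239),vb=(441,289),purp=(486,242),bolt=(332,230),ls=(185,293),ss=(187,249),lr=(230,293),sr=(231,250),edge=(440,340)).items(): print(n,onz(t,u,0.0).round(3))
im=t["img"][:,:,::-1]
cv2.imwrite("pics/c1.png",cv2.resize(im[210:345,290:525],None,fx=3.4,fy=3.4,interpolation=cv2.INTER_CUBIC))
E
```

```text
tall_cand [ 0.417 -0.311  0.   ]
wshr [ 0.441 -0.248  0.   ]
ringA [ 0.438 -0.128  0.   ]
ringB [ 0.545 -0.264  0.   ]
blackcup [ 0.496 -0.198  0.   ]
gauge [ 0.546 -0.359  0.   ]
vb [ 0.443 -0.381  0.   ]
purp [ 0.541 -0.475  0.   ]
bolt [ 0.563 -0.156  0.   ]
ls [0.428 0.148 0.   ]
ss [0.52  0.148 0.   ]
lr [0.429 0.054 0.   ]
sr [0.519 0.055 0.   ]
edge [ 0.34  -0.377  0.   ]
```

View pics/c1.png

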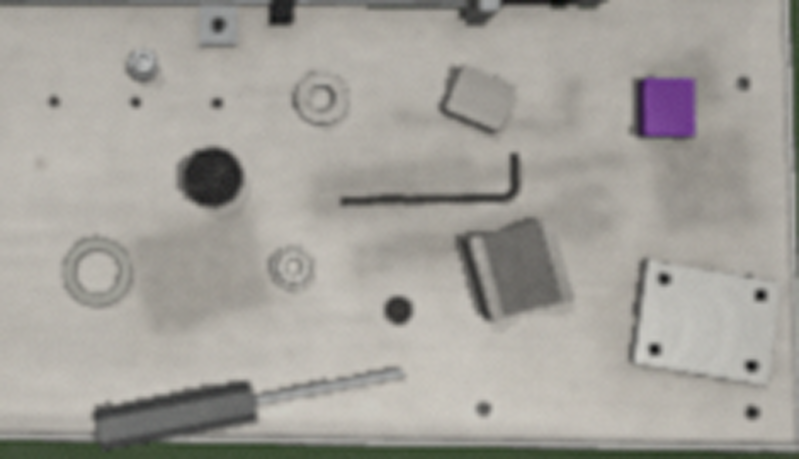

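```bash
cat >> h.py <<'E'
def go(p,psi,s=None):
    s=s or manip.sense(); Rm=R.from_quat(s["ee_rot"]); 
    Rt=R.from_euler("z",psi)*R.from_euler("x",np.pi)
    sh=Rm.inv().apply(np.array(p)-s["tcp_pos"]); rv=(Rm.inv()*Rt).as_rotvec()
    print("to",p,"shift",sh.round(4),"turn",rv.round(4), "rows>=",round(np.linalg.norm(sh)/.0625,1),round(np.degrees(np.linalg.norm(rv))/10.7,1))
def st():
    s=manip.sense(); x=R.from_quat(s["ee_rot"]).as_matrix()[:,0]
    print("t",round(s["time_s"],2),"tcp",s["tcp_pos"].round(4),"psi",round(np.arctan2(x[1],x[0]),4),"F",s["wrist_force"].round(1),"gap",round(s["finger_gap"],3),"q",s["qpos"].round(2)); return s
E
python3 - <<'E'
from h import *
go((0.137,-0.61,0.32),0.22)
go((0.33,-0.44,0.34),0.11)
go((0.5,-0.27,0.3),0)
s,d=pickle.load(open("p0.pkl","rb")); c=d["wrist"]
# open finger tips
for u,v in ((192,300),(192,355),(443,300),(443,355)):
    f,cx,cy=K(c); y=0.0425*np.sign(u-cx); z=y*f/(u-cx); P=np.array([(u-cx)/f*z,(v-cy)/f*z,z,1]); print((np.array(c["mount"])@P).round(4))
E
```

```text
to (0.137, -0.61, 0.32) shift [ 0.0001  0.0005 -0.0893] turn [-0.0011  0.      0.0008] rows>= 1.4 0.0
to (0.33, -0.44, 0.34) shift [ 0.2256 -0.1232 -0.1091] turn [-1.100e-03  1.000e-04  1.108e-01] rows>= 4.5 0.6
to (0.5, -0.27, 0.3) shift [ 0.4287 -0.2518 -0.069 ] turn [-1.100e-03  1.000e-04  2.208e-01] rows>= 8.0 1.2
[ 0.0074 -0.0424 -0.0125  1.    ]
[-0.0106 -0.0424 -0.0174  1.    ]
[ 0.0077  0.0426 -0.013   1.    ]
[-0.0102  0.0426 -0.0179  1.    ]
```

drive_tool --pt "0 0 -0.06 0 0 0 1" --pt "0.05 -0.03 -0.1 0 0 0.03 1" --pt "0.11 -0.06 -0.11 0 0 0.06 1" --pt "0.17 -0.09 -0.11 0 0 0.09 1" --pt "0.22 -0.12 -0.11 0 0 0.11 1" --squeeze 60

```text
time_s: 0.78
tcp_pos: [0.3171, -0.452, 0.3414]
ee_rot: [0.998, 0.055, 0.0, 0.0]
wrist_force: [1.2, -0.7, 0.5]
finger_gap: 0.997
```

```bash
python3 -c "
from h import *
st(); go((0.5,-0.29,0.31),0)"
```

```text
t 0.78 tcp [ 0.3171 -0.452   0.3414] psi 0.1096 F [ 1.2 -0.7  0.5] gap 0.997 q [-0.96  0.15  1.66  0.    1.34  0.5 ]
to (0.5, -0.29, 0.31) shift [ 0.1995 -0.141   0.0314] turn [ 0.0005 -0.0005  0.1096] rows>= 3.9 0.6
```

drive_tool --pt "0.05 -0.035 0.008 0 0 0.03 0.2" --pt "0.1 -0.07 0.016 0 0 0.06 0.2" --pt "0.15 -0.105 0.024 0 0 0.09 0.2" --pt "0.2 -0.141 0.0314 0 0 0.11 0.2" --pt "0.2 -0.141 0.0314 0 0 0.11 0.2"

```text
time_s: 1.4
tcp_pos: [0.5012, -0.2878, 0.3087]
ee_rot: [1.0, 0.003, -0.0, -0.001]
wrist_force: [-0.3, -0.3, 0.9]
finger_gap: 0.599
```

```bash
cat >> h.py <<'E'
def shot(name,cams=("wrist",)):
    d={}
    for n in cams:
        s=manip.sense(); c=manip.camera(n); d[n]=(c,s); cv2.imwrite(f"pics/{n}_{name}.png",c["img"][:,:,::-1])
    pickle.dump(d,open(f"{name}.pkl","wb")); return d
E
python3 -c "
from h import *
shot('a',('wrist','top','scene'));st(); go((0.46,-0.22,0.31),0)"
```

```text
t 1.55 tcp [ 0.4986 -0.2912  0.3096] psi 0.0013 F [-1.1  0.9  0.9] gap 0.601 q [-0.53  0.21  1.65 -0.    1.28  1.04]
to (0.46, -0.22, 0.31) shift [-0.0385 -0.0713 -0.0004] turn [0.0001 0.0007 0.0013] rows>= 1.3 0.0
```

View pics/wrist_a.png

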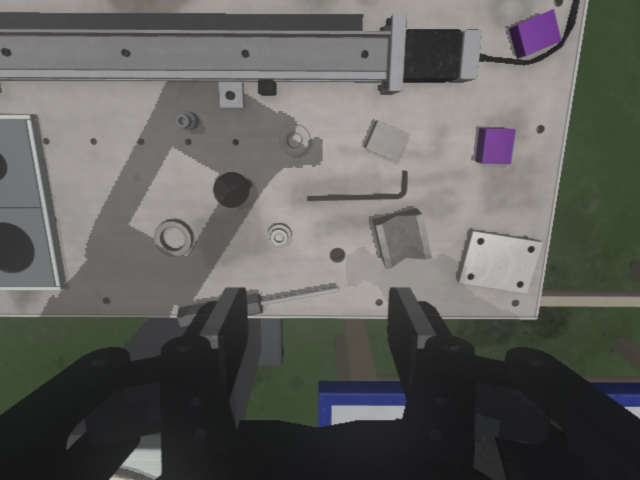

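View pics/scene_a.png

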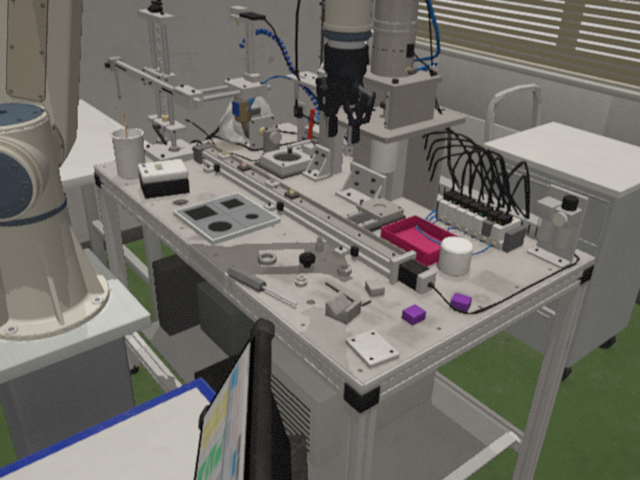

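drive_tool --pt "0 -0.06 0 0 0 0 1" --pt "0 -0.12 0 0 0 0 1" --pt "0 -0.17 0 0 0 0 1" --pt "0 -0.17 0 0 0 0 1" --pt "0 -0.17 0 0 0 0 1"

```text
time_s: 2.17
tcp_pos: [0.4986, -0.1223, 0.3101]
ee_rot: [1.0, 0.0, 0.0, 0.0]
wrist_force: [-0.9, -0.8, -0.2]
finger_gap: 1.002
```

```bash
python3 -c "
from h import *
shot('b',('wrist',));st()
d=pickle.load(open('a.pkl','rb'))
im=d['wrist'][0]['img'][:,:,::-1]; cv2.imwrite('pics/ca.png',cv2.resize(im[95:275,145:445],None,fx=2.6,fy=2.6,interpolation=cv2.INTER_CUBIC))
"
```

```text
t 2.23 tcp [ 0.4987 -0.1226  0.3101] psi -0.0007 F [0.2 0.3 0.7] gap 1.002 q [-0.24  0.11  1.77 -0.    1.26  1.33]
```

View pics/wrist_b.png

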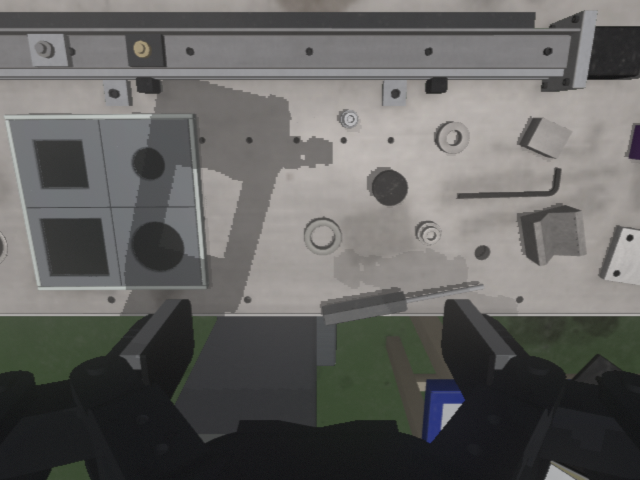

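View pics/ca.png

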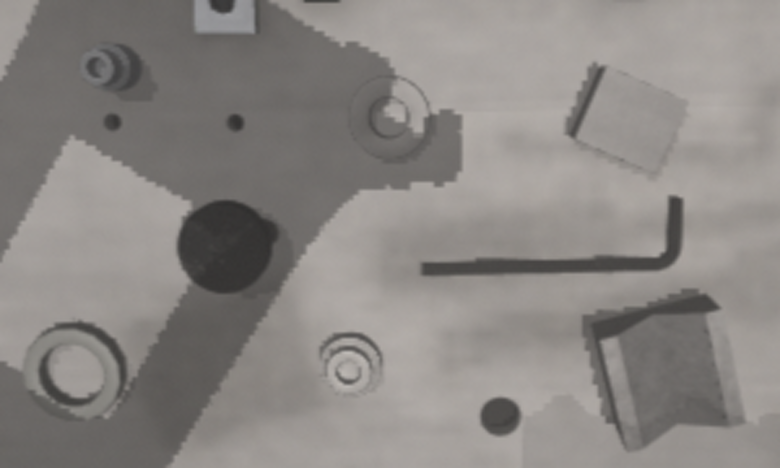

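```bash
python3 -c "
from h import *
o=[]
for n,x0,y0 in (('a',360,195),('b',510,190),('a',355,105),('b',510,105)):
    im=pickle.load(open(n+'.pkl','rb'))['wrist'][0]['img'][:,:,::-1][y0:y0+80,x0:x0+80]
    im=cv2.resize(im,(400,400),interpolation=cv2.INTER_LANCZOS4)
    im=cv2.convertScaleAbs(im,alpha=1.3,beta=-20)
    for k in range(0,400,50):
        cv2.line(im,(k,0),(k,4),(0,0,255)); cv2.line(im,(0,k),(4,k),(0,0,255))
    o.append(im)
cv2.imwrite('pics/vb.png',np.hstack(o[:2])); cv2.imwrite('pics/gb.png',np.hstack(o[2:]))
"
```

```text
(no output)
```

View pics/vb.png

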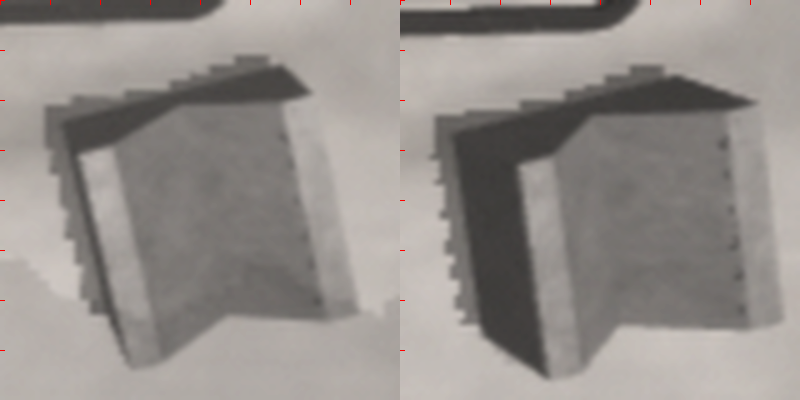

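View pics/gb.png

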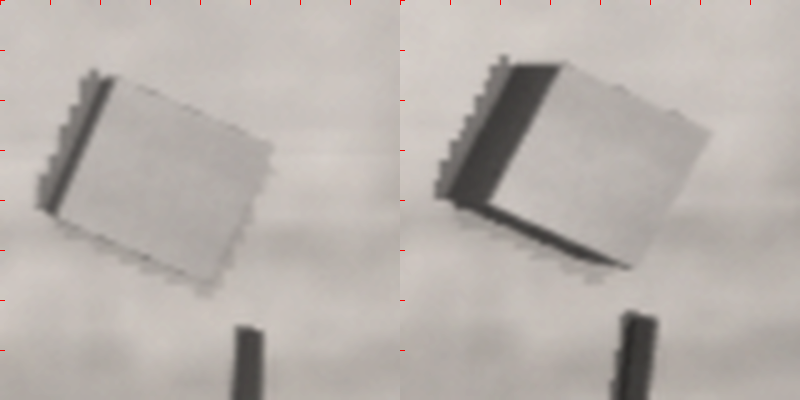

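```bash
cat > m.py <<'E'
from h import *
A=pickle.load(open('a.pkl','rb'))['wrist'];B=pickle.load(open('b.pkl','rb'))['wrist']
def cr(p,x0,y0): return ((p[0]+.5)/5-.5+x0,(p[1]+.5)/5-.5+y0)
def quad(name,pa,oa,pb,ob,z):
    ps=[]
    for a,b in zip(pa,pb):
        p,r=tri([ray(A[0],cr(a,*oa),A[1]),ray(B[0],cr(b,*ob),B[1])]); ps.append(p); print(name,p.round(4),"res",np.round(r,4))
    ps=np.array(ps); print(name,"tri c",ps.mean(0).round(4))
    for X,pp,o in((A,pa,oa),(B,pb,ob)):
        q=np.array([onz(X[0],cr(p,*o),z,X[1])[:2] for p in pp]); e=np.roll(q,-1,0)-q
        print("  c",q.mean(0).round(4),"sides",np.linalg.norm(e,axis=1).round(4),"ang",np.arctan2(e[:,1],e[:,0]).round(3))
if __name__=="__main__":
    quad("vb",[(80,155),(312,95),(357,315),(132,368)],(360,195),[(118,163),(357,102),(382,322),(150,378)],(510,190),.03)
    quad("gb",[(115,77),(272,145),(207,292),(58,213)],(355,105),[(163,65),(312,132),(230,268),(88,203)],(510,105),.02)
E
python3 m.py
```

```text
vb [ 0.4615 -0.3489  0.029 ] res [0.0004 0.0004]
vb [ 0.4747 -0.3961  0.0299] res [0.0003 0.0003]
vb [ 0.4272 -0.4089  0.0308] res [0.0003 0.0003]
vb [ 0.4143 -0.362   0.0296] res [0.0001 0.0001]
vb tri c [ 0.4444 -0.379   0.0298]
  c [ 0.4442 -0.379 ] sides [0.0492 0.0496 0.0488 0.0488] ang [-1.302 -2.875  1.825  0.273]
  c [ 0.4447 -0.3788] sides [0.0495 0.0497 0.0493 0.0494] ang [-1.305 -2.869  1.83   0.275]
gb [ 0.5673 -0.3474  0.0207] res [0.0001 0.0001]
gb [ 0.5543 -0.3796  0.0201] res [0.0001 0.0001]
gb [ 0.5259 -0.3686  0.0179] res [0.0011 0.0011]
gb [ 0.5404 -0.3374  0.018 ] res [0.0003 0.0003]
gb tri c [ 0.547  -0.3582  0.0192]
  c [ 0.5469 -0.3581] sides [0.0347 0.0315 0.0348 0.0286] ang [-1.955  2.77   1.103 -0.371]
  c [ 0.5472 -0.3578] sides [0.0345 0.0298 0.0335 0.0293] ang [-1.957  2.711  1.171 -0.399]
```

```bash
python3 -c "
from h import *
s,d=pickle.load(open('p0.pkl','rb')); im=d['top']['img'][:,:,::-1][220:325,155:265]
im=cv2.resize(im,None,fx=5,fy=5,interpolation=cv2.INTER_LANCZOS4); cv2.imwrite('pics/tt.png',im)
B=pickle.load(open('b.pkl','rb'))['wrist'][0]['img'][:,:,::-1][105:300,0:220]
cv2.imwrite('pics/tb.png',cv2.resize(B,None,fx=3,fy=3))
g=cv2.cvtColor(B,cv2.COLOR_BGR2GRAY); print(g[60,20:120:4],g[150,60:200:4],g[80,180:200])
"
```

```text
[116 116 116 116 103  64  56  55  55  55  53  54  54  54  54  54  57 115
 116 116 117  90 117 117 117] [ 55  54  54  54  53  52  52  52  52  51  51  51 114 115 103 114 107  80
  77  44  44  44  44  45  44  45  43  46  45  46  47  79 112 115 118] [121 121 121 122 121 122 121 121 121 121 121 121 112 104 146 177 184 170
 114  85]
```

View pics/tb.png

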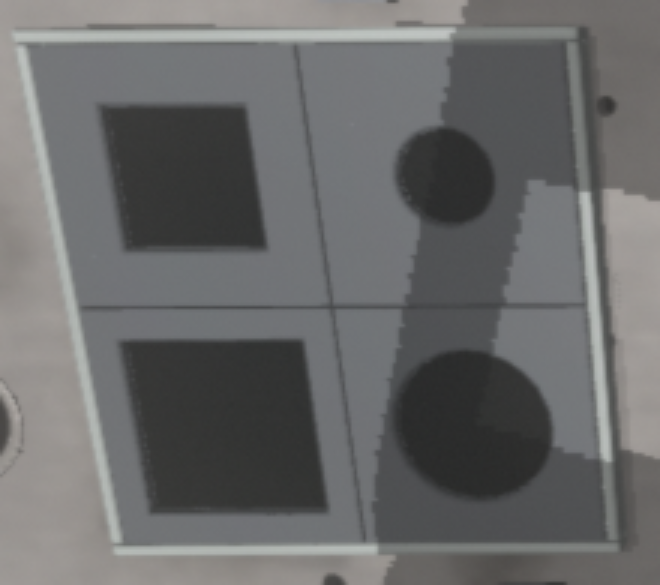

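View pics/tt.png

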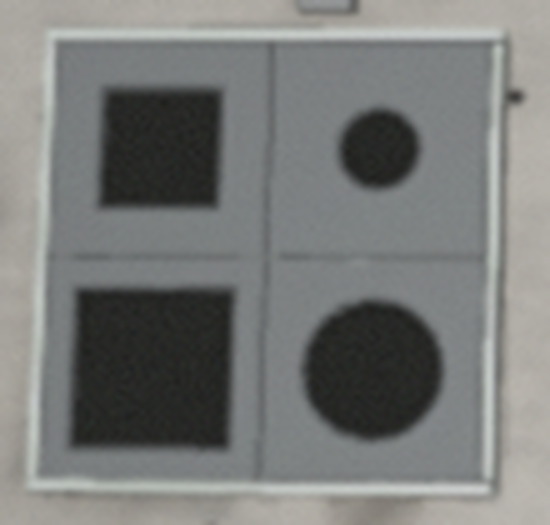

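```bash
cat > t.py <<'E'
from h import *
s,d=pickle.load(open('p0.pkl','rb'))
B=pickle.load(open('b.pkl','rb'))['wrist']
def cont(img,x0,y0,x1,y1,th):
    g=cv2.cvtColor(img,cv2.COLOR_RGB2GRAY)[y0:y1,x0:x1]; k=4
    g=cv2.resize(g,None,fx=k,fy=k,interpolation=cv2.INTER_CUBIC)
    m=(g<th).astype(np.uint8); cs,_=cv2.findContours(m,cv2.RETR_EXTERNAL,cv2.CHAIN_APPROX_NONE)
    out=[]
    for c in cs:
        if 6000<cv2.contourArea(c)<120000: out.append((c[:,0,:]+.5)/k-.5+[x0,y0])
    return out
R2={}
for nm,(c,ss,box,th) in dict(top=(d['top'],None,(168,232,250,315),82),wr=(B[0],B[1],(15,120,195,280),70)).items():
    for q in cont(c['img'],*box,th):
        w=np.array([onz(c,p,.013,ss)[:2] for p in q]).astype(np.float32)
        (cx,cy),sz,an=cv2.minAreaRect(w*1000); 
        M=cv2.moments((w*1000).reshape(-1,1,2)); 
        print(nm,"rect c",round(cx,1),round(cy,1),"size",np.round(sz,1),"ang",round(an,2),"centroid",round(M['m10']/M['m00'],1),round(M['m01']/M['m00'],1),"eqdia",round(2*np.sqrt(M['m00']/np.pi),1), "px",q.mean(0).round(1))
        R2.setdefault(nm,[]).append(q)
# heights: tray corners outer by eye
for a,b in (((47,31),(15,35)),((505,34),(578,30)),((492,491),(617,547)),((30,488),(116,549)),((273,43),(295,45))):
    pt=((a[0]+.5)/5-.5+155,(a[1]+.5)/5-.5+220); pb=((b[0]+.5)/3-.5,(b[1]+.5)/3-.5+105)
    p,r=tri([ray(d['top'],pt),ray(B[0],pb,B[1])]); print(p.round(4),np.round(r,4))
E
python3 t.py
```

```text
top rect c 428.0 53.3 size [56.3 56.2] ang 46.21 centroid 427.8 53.2 eqdia 56.2 px [229.1 293.5]
top rect c 427.1 144.2 size [65.3 65.6] ang 0.69 centroid 427.4 144.1 eqdia 72.8 px [184.9 293.2]
top rect c 518.2 144.6 size [49.  49.6] ang 0.58 centroid 518.2 144.7 eqdia 55.1 px [186.6 249.3]
wr rect c 429.8 54.3 size [58.5 57.8] ang 21.53 centroid 429.8 54.1 eqdia 58.0 px [156.7 246.6]
wr rect c 429.6 144.4 size [65.4 65.7] ang 0.02 centroid 429.5 144.2 eqdia 73.1 px [ 74.5 247.2]
wr rect c 520.4 53.5 size [33.2 33.7] ang 16.32 centroid 520.6 53.4 eqdia 33.4 px [147.8 163.8]
wr rect c 520.3 144.8 size [48.4 49.1] ang 0.38 centroid 520.4 144.8 eqdia 54.2 px [ 61.  163.6]
[0.5675 0.1953 0.011 ] [0.0008 0.0008]
[0.5692 0.005  0.0053] [0.0013 0.0013]
[0.3795 0.0047 0.0068] [0.001 0.001]
[0.3789 0.1945 0.0092] [0.0016 0.0016]
[0.5639 0.1009 0.0099] [0.0013 0.0013]
```

```bash
python3 -c "
from h import *
go((0.4444,-0.379,0.06),0.275)"
```

```text
to (0.4444, -0.379, 0.06) shift [-0.0542  0.2563  0.2502] turn [ 0.0007 -0.0004 -0.2757] rows>= 5.8 1.5
```

drive_tool --pt "-0.01 0.055 0.025 0 0 -0.08 1" --pt "-0.02 0.11 0.05 0 0 -0.16 1" --pt "-0.035 0.165 0.075 0 0 -0.24 1" --pt "-0.045 0.22 0.1 0 0 -0.276 1" --pt "-0.0542 0.2563 0.14 0 0 -0.276 1"

```text
time_s: 2.85
tcp_pos: [0.4439, -0.3822, 0.1697]
ee_rot: [0.991, 0.136, 0.001, 0.001]
wrist_force: [0.6, 0.4, 0.8]
finger_gap: 0.999
```

```bash
python3 -c "
from h import *
st();shot('c');go((0.4444,-0.379,0.06),0.275);go((0.4444,-0.379,0.0015),0.275)"
```

```text
t 2.85 tcp [ 0.4439 -0.3822  0.1697] psi 0.2737 F [0.6 0.4 0.8] gap 0.999 q [-0.71  0.36  1.78 -0.    1.    0.58]
to (0.4444, -0.379, 0.06) shift [ 0.0053 -0.0028  0.1039] turn [-0.0018  0.0038 -0.0021] rows>= 1.7 0.0
to (0.4444, -0.379, 0.0015) shift [ 0.0055 -0.0027  0.1624] turn [-0.0018  0.0038 -0.0021] rows>= 2.6 0.0
```

View pics/wrist_c.png

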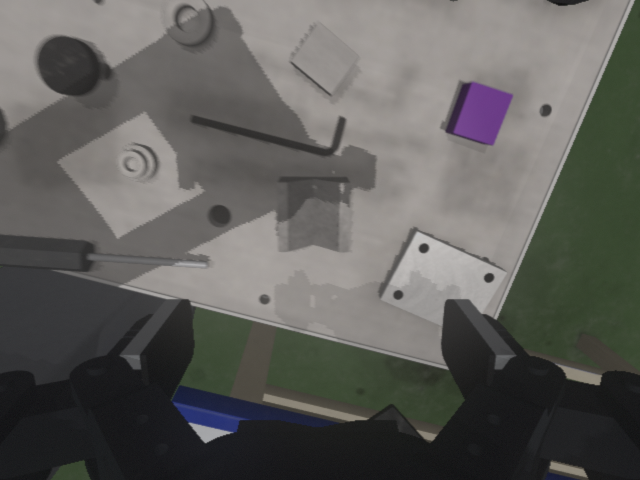

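drive_tool --pt "0 0 0.05 0 0 0 1" --pt "0 0 0.1 0 0 0 1" --pt "0 0 0.14 0 0 0 1" --pt "0 0 0.16 0 0 0 1" --pt "0 0 0.16 0 0 0 1"

```text
time_s: 3.52
tcp_pos: [0.4438, -0.3777, 0.0088]
ee_rot: [0.991, 0.137, -0.001, -0.001]
wrist_force: [0.3, -0.3, 0.5]
finger_gap: 1.0
```

```bash
python3 -c "
from h import *
st();shot('d');go((0.4444,-0.379,0.0015),0.275)"
```

```text
t 3.52 tcp [ 0.4438 -0.3777  0.0088] psi 0.2757 F [ 0.3 -0.3  0.5] gap 1.0 q [-0.71  0.58  1.87 -0.    0.7   0.59]
to (0.4444, -0.379, 0.0015) shift [-0.0005  0.0007  0.0086] turn [-0.      0.0001  0.0009] rows>= 0.1 0.0
```

View pics/wrist_d.png

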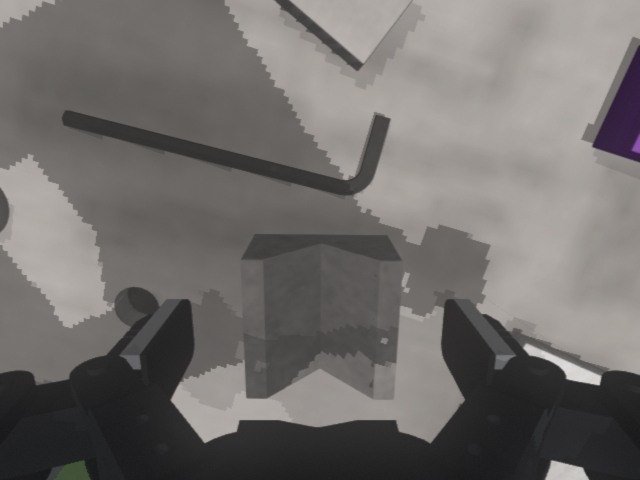

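drive_tool --pt "0 0.001 0.0075 0 0 0 1" --pt "0 0.001 0.0075 0 0 0 -1" --pt "0 0.001 0.0075 0 0 0 -1" --pt "0 0.001 0.0075 0 0 0 -1" --pt "0 0.001 0.0075 0 0 0 -1"

```text
time_s: 4.2
tcp_pos: [0.4455, -0.3785, 0.0033]
ee_rot: [0.99, 0.138, 0.0, 0.0]
wrist_force: [-0.9, -0.5, 5.7]
finger_gap: 0.577
```

```bash
python3 -c "
from h import *
st()"
```

```text
t 4.2 tcp [ 0.4455 -0.3785  0.0033] psi 0.277 F [-0.9 -0.5  5.7] gap 0.577 q [-0.71  0.59  1.86  0.    0.68  0.59]
```

drive_tool --pt "0 0 -0.03 0 0 0 -1" --pt "0 0 -0.08 0 0 0 -1" --pt "0 0 -0.1 0 0 0 -1" --pt "0 0 -0.1 0 0 0 -1" --pt "0 0 -0.1 0 0 0 -1" --squeeze 80

```text
time_s: 4.82
tcp_pos: [0.4444, -0.3778, 0.1013]
ee_rot: [0.99, 0.138, -0.001, -0.001]
wrist_force: [-0.1, 0.2, -3.3]
finger_gap: 0.571
```

```bash
python3 -c "
from h import *
st();shot('e');go((0.4295,0.1443,0.1),0.002)"
```

```text
t 4.83 tcp [ 0.4444 -0.3778  0.1013] psi 0.2769 F [-0.1  0.2 -3.3] gap 0.571 q [-0.71  0.44  1.83 -0.    0.87  0.59]
to (0.4295, 0.1443, 0.1) shift [ 0.1285 -0.5061  0.0017] turn [-0.0018  0.0016  0.2749] rows>= 8.4 1.5
```

View pics/wrist_e.png

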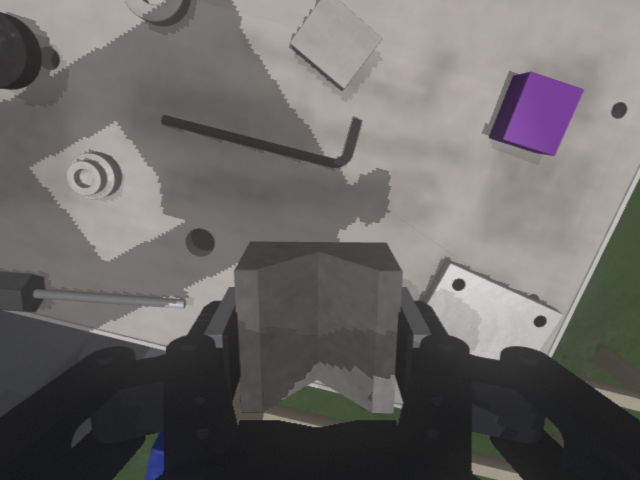

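drive_tool --pt "0.014 -0.056 0 0 0 0.06 -1" --pt "0.028 -0.112 0 0 0 0.12 -1" --pt "0.043 -0.168 0 0 0 0.18 -1" --pt "0.057 -0.225 0 0 0 0.24 -1" --pt "0.071 -0.281 0 0 0 0.274 -1"

```text
time_s: 5.5
tcp_pos: [0.4356, -0.0868, 0.1013]
ee_rot: [1.0, 0.0, -0.001, -0.0]
wrist_force: [1.1, 0.4, -2.6]
finger_gap: 0.573
```

```bash
python3 -c "
from h import *
st();go((0.4295,0.1443,0.1),0.002)"
```

```text
t 5.5 tcp [ 0.4356 -0.0868  0.1013] psi 0.0009 F [ 1.1  0.4 -2.6] gap 0.573 q [-0.2   0.26  2.12  0.    0.76  1.37]
to (0.4295, 0.1443, 0.1) shift [-0.0059 -0.2311  0.0014] turn [-0.0004  0.0017 -0.0011] rows>= 3.7 0.0
```

drive_tool --pt "-0.001 -0.055 0 0 0 0 -1" --pt "-0.003 -0.11 0 0 0 0 -1" --pt "-0.004 -0.165 0 0 0 0 -1" --pt "-0.006 -0.224 0 0 0 0 -1" --pt "-0.006 -0.224 0 0 0 0 -1"

```text
time_s: 6.12
tcp_pos: [0.4292, 0.1387, 0.1014]
ee_rot: [1.0, 0.004, -0.001, -0.0]
wrist_force: [0.5, 0.1, -3.1]
finger_gap: 0.57
```

```bash
python3 -c "
from h import *
st();shot('f');go((0.4295,0.1443,0.018),0.002)"
```

```text
t 6.12 tcp [0.4292 0.1387 0.1014] psi 0.008 F [ 0.5  0.1 -3.1] gap 0.57 q [0.31 0.27 2.11 0.   0.76 1.87]
to (0.4295, 0.1443, 0.018) shift [ 0.0007 -0.0075  0.0833] turn [0.0006 0.0018 0.005 ] rows>= 1.3 0.0
```

View pics/wrist_f.png

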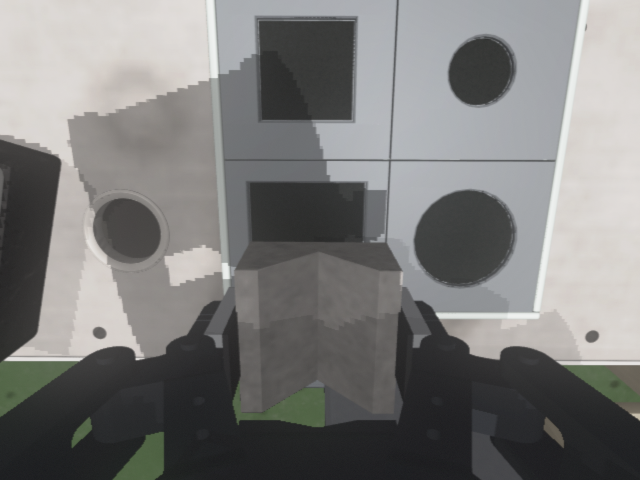

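```bash
python3 -c "
from h import *
c,s=pickle.load(open('f.pkl','rb'))['wrist']
for p in ((247,181),(364,181),(256,17),(354,16),(358,122),(257,121),(465,238),(481,71)): print(p,onz(c,p,.013,s).round(4))
"
```

```text
(247, 181) [0.4624 0.1778 0.013 ]
(364, 181) [0.463  0.1128 0.013 ]
(256, 17) [0.5451 0.1702 0.013 ]
(354, 16) [0.546 0.121 0.013]
(358, 122) [0.4946 0.1172 0.013 ]
(257, 121) [0.4947 0.1712 0.013 ]
(465, 238) [0.4306 0.0533 0.013 ]
(481, 71) [0.5207 0.0542 0.013 ]
```

drive_tool --pt "0.0005 -0.005 0.02 0 0 0.004 -1" --pt "0.0005 -0.005 0.05 0 0 0.004 -1" --pt "0.0005 -0.005 0.07 0 0 0.004 -1" --pt "0.0005 -0.005 0.075 0 0 0.004 -1" --pt "0.0005 -0.005 0.075 0 0 0.004 -1"

```text
time_s: 6.8
tcp_pos: [0.4303, 0.1396, 0.0271]
ee_rot: [1.0, -0.001, -0.001, 0.0]
wrist_force: [0.6, 0.4, -2.5]
finger_gap: 0.575
```

```bash
python3 -c "
from h import *
st();go((0.4296,0.1447,0.0135),0.002)"
```

```text
t 6.8 tcp [0.4303 0.1396 0.0271] psi -0.0023 F [ 0.6  0.4 -2.5] gap 0.575 q [ 0.31  0.41  2.14 -0.    0.59  1.88]
to (0.4296, 0.1447, 0.0135) shift [-0.0007 -0.0052  0.0136] turn [ 0.0004  0.0011 -0.0043] rows>= 0.2 0.0
```

drive_tool --pt "-0.001 -0.005 0.005 0 0 -0.004 -1" --pt "-0.001 -0.005 0.01 0 0 -0.004 -1" --pt "-0.001 -0.005 0.0135 0 0 -0.004 -1" --pt "-0.001 -0.005 0.0135 0 0 -0.004 -1" --pt "-0.001 -0.005 0.0135 0 0 -0.004 -1"

```text
time_s: 7.42
tcp_pos: [0.4294, 0.1454, 0.0138]
ee_rot: [1.0, 0.001, -0.0, -0.0]
wrist_force: [-0.4, -0.0, -2.9]
finger_gap: 0.576
```

```bash
python3 -c "
from h import *
st()"
```

```text
t 7.42 tcp [0.4294 0.1454 0.0138] psi 0.0028 F [-0.4 -0.  -2.9] gap 0.576 q [0.32 0.44 2.15 0.   0.55 1.89]
```

drive_tool --pt "0 0 0.001 0 0 0 -1" --pt "0 0 0.001 0 0 0 -1" --pt "0 0 0.001 0 0 0 1" --pt "0 0 0.001 0 0 0 1" --pt "0 0 0.001 0 0 0 1"

```text
time_s: 8.05
tcp_pos: [0.4296, 0.1454, 0.0129]
ee_rot: [1.0, 0.001, 0.0, -0.0]
wrist_force: [0.4, -0.5, -0.6]
finger_gap: 1.002
```

drive_tool --pt "0 0 -0.04 0 0 0 1" --pt "0 0 -0.09 0 0 0 1" --pt "0 0 -0.15 0 0 0 1" --pt "0 0 -0.17 0 0 0 1" --pt "0 0 -0.17 0 0 0 1"

```text
time_s: 8.68
tcp_pos: [0.4305, 0.1457, 0.1844]
ee_rot: [1.0, 0.001, 0.002, -0.001]
wrist_force: [-0.7, -0.6, -0.7]
finger_gap: 0.998
```

```bash
python3 -c "
from h import *
st();shot('g');go((0.547,-0.358,0.17),-0.385)"
```

```text
t 8.68 tcp [0.4305 0.1457 0.1844] psi 0.0028 F [-0.7 -0.6 -0.7] gap 0.998 q [ 0.32  0.14  2.03 -0.    0.96  1.89]
to (0.547, -0.358, 0.17) shift [0.116  0.5037 0.0129] turn [-0.0006 -0.0011  0.3878] rows>= 8.3 2.1
```

View pics/wrist_g.png

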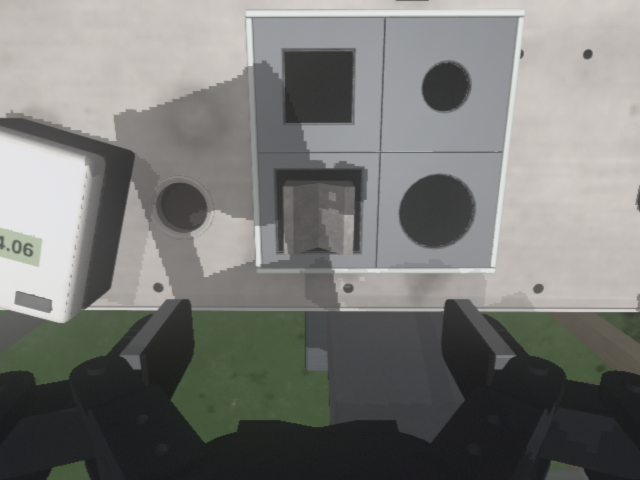

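```bash
python3 -c "
from m import *
for a,b in (((405,13),(593,11)),((388,90),(570,88)),((390,30),(573,34)),((365,54),(547,51)),((477,30),(640,30))):
    p,r=tri([ray(A[0],a,A[1]),ray(B[0],b,B[1])]); print(p.round(3),np.round(r,4))
"
```

```text
[ 0.657 -0.363  0.051] [0.0003 0.0003]
[ 0.593 -0.351  0.055] [0.0004 0.0004]
[ 0.642 -0.351  0.047] [0.0027 0.0027]
[ 0.625 -0.33   0.047] [0.0002 0.0002]
[ 0.653 -0.446 -0.003] [0.0013 0.0013]
```

drive_tool --pt "0.013 0.055 0 0 0 0.06 1" --pt "0.026 0.11 0 0 0 0.12 1" --pt "0.039 0.165 0 0 0 0.18 1" --pt "0.052 0.22 0 0 0 0.24 1" --pt "0.065 0.275 0 0 0 0.3 1"

```text
time_s: 9.35
tcp_pos: [0.4944, -0.1311, 0.1809]
ee_rot: [0.989, -0.149, -0.001, -0.0]
wrist_force: [1.3, 1.3, 0.5]
finger_gap: 1.001
```

```bash
python3 -c "
from h import *
st();go((0.547,-0.358,0.13),-0.385)"
```

```text
t 9.35 tcp [ 0.4944 -0.1311  0.1809] psi -0.2993 F [1.3 1.3 0.5] gap 1.001 q [-0.26  0.24  1.92  0.    0.99  1.61]
to (0.547, -0.358, 0.13) shift [0.1173 0.2013 0.0505] turn [0.0001 0.0028 0.0857] rows>= 3.8 0.5
```

drive_tool --pt "0.03 0.05 0 0 0 0.03 1" --pt "0.06 0.1 0.01 0 0 0.06 1" --pt "0.09 0.15 0.03 0 0 0.086 1" --pt "0.116 0.197 0.05 0 0 0.086 1" --pt "0.116 0.197 0.05 0 0 0.086 1"

```text
time_s: 9.98
tcp_pos: [0.5468, -0.3542, 0.1282]
ee_rot: [0.981, -0.192, -0.002, -0.001]
wrist_force: [-0.2, 1.4, -0.4]
finger_gap: 0.998
```

```bash
python3 -c "
from h import *
st();shot('i');go((0.547,-0.358,0.03),-0.385)"
```

```text
t 9.97 tcp [ 0.5468 -0.3542  0.1282] psi -0.3863 F [-0.2  1.4 -0.4] gap 0.998 q [-0.58  0.5   1.65 -0.    0.99  1.38]
to (0.547, -0.358, 0.03) shift [0.0028 0.0053 0.0992] turn [-0.001   0.005  -0.0005] rows>= 1.6 0.0
```

View pics/wrist_i.png

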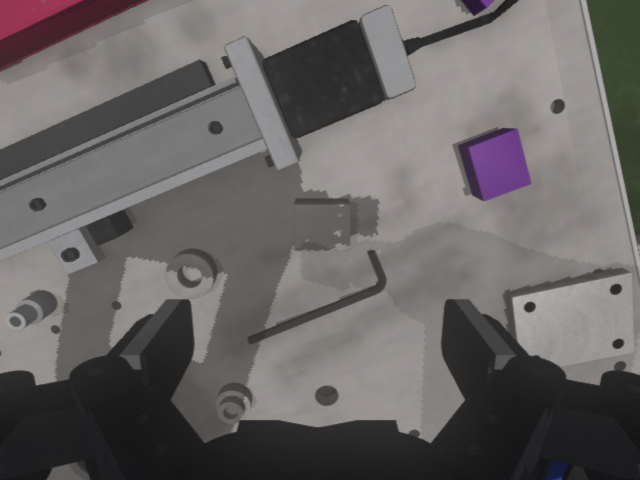

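```bash
python3 -c "
from h import *
c,s=pickle.load(open('i.pkl','rb'))['wrist']
im=c['img'][:,:,::-1][185:265,280:390]; cv2.imwrite('pics/i2.png',cv2.resize(im,None,fx=6,fy=6,interpolation=cv2.INTER_CUBIC))
q=np.array([onz(c,p,.02,s)[:2] for p in ((295,199),(351,199),(351,250),(294,250))]);print(q.round(4),q.mean(0).round(4))
"
```

```text
[[ 0.5697 -0.3494]
 [ 0.5569 -0.381 ]
 [ 0.5264 -0.3694]
 [ 0.5399 -0.336 ]] [ 0.5482 -0.3589]
```

View pics/i2.png

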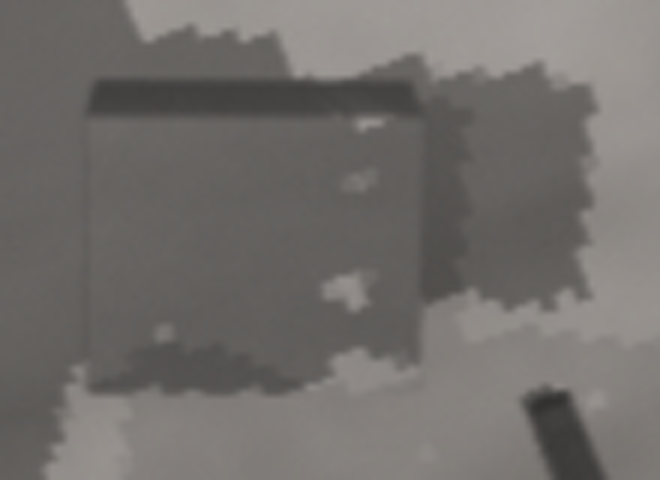

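drive_tool --pt "0.001 0.002 0.03 0 0 0 1" --pt "0.001 0.002 0.06 0 0 0 1" --pt "0.001 0.002 0.09 0 0 0 1" --pt "0.001 0.002 0.11 0 0 0 1" --pt "0.001 0.002 0.11 0 0 0 1"

```text
time_s: 10.65
tcp_pos: [0.5475, -0.3526, 0.0212]
ee_rot: [0.982, -0.19, -0.002, -0.001]
wrist_force: [0.8, 0.0, 0.1]
finger_gap: 1.001
```

```bash
python3 -c "
from h import *
st();go((0.547,-0.358,0.004),-0.385)"
```

```text
t 10.65 tcp [ 0.5475 -0.3526  0.0212] psi -0.3825 F [0.8 0.  0.1] gap 1.001 q [-0.57  0.64  1.7   0.    0.8   1.38]
to (0.547, -0.358, 0.004) shift [0.0016 0.0053 0.0172] turn [-0.0007  0.0034  0.0025] rows>= 0.3 0.0
```

drive_tool --pt "0.001 0.004 0.01 0 0 0 1" --pt "0.001 0.004 0.0172 0 0 0 1" --pt "0.001 0.004 0.0172 0 0 0 1" --pt "0.001 0.004 0.0172 0 0 0 1" --pt "0.001 0.004 0.0172 0 0 0 1"

```text
time_s: 11.28
tcp_pos: [0.5483, -0.3583, 0.006]
ee_rot: [0.982, -0.19, 0.0, 0.0]
wrist_force: [-0.5, -0.3, 0.5]
finger_gap: 1.002
```

```bash
python3 -c "
from h import *
for i in range(4):
    s=st();c=manip.camera('wrist');
cv2.imwrite('pics/j.png',c['img'][:,:,::-1]);st()"
```

```text
t 11.28 tcp [ 0.5483 -0.3583  0.006 ] psi -0.3832 F [-0.5 -0.3  0.5] gap 1.002 q [-0.58  0.66  1.7  -0.    0.78  1.37]
t 11.32 tcp [ 0.5483 -0.3583  0.006 ] psi -0.3832 F [ 0.9 -0.7 -0.1] gap 1.001 q [-0.58  0.66  1.7   0.    0.78  1.37]
t 11.38 tcp [ 0.5482 -0.3582  0.0059] psi -0.3831 F [-0.3  0.2 -1.4] gap 0.999 q [-0.58  0.66  1.7  -0.    0.78  1.37]
t 11.43 tcp [ 0.5482 -0.3582  0.0058] psi -0.3832 F [ 0.1 -0.4 -0.8] gap 1.0 q [-0.58  0.66  1.7  -0.    0.78  1.37]
t 11.47 tcp [ 0.5482 -0.3582  0.0058] psi -0.3831 F [ 0.6  0.3 -0.4] gap 0.999 q [-0.58  0.66  1.7  -0.    0.78  1.37]
```

View pics/j.png

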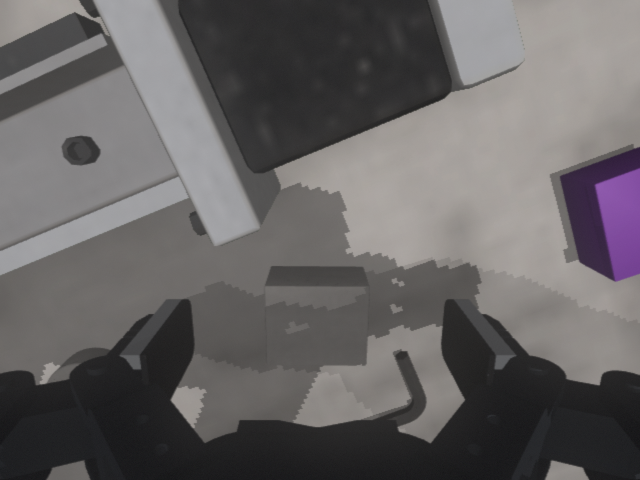

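drive_tool --pt "-0.0005 0 0.0015 0 0 0 1" --pt "-0.0005 0 0.0015 0 0 0 -1" --pt "-0.0005 0 0.0015 0 0 0 -1" --pt "-0.0005 0 0.0015 0 0 0 -1" --pt "-0.0005 0 0.0015 0 0 0 -1" --squeeze 60

```text
time_s: 12.1
tcp_pos: [0.5479, -0.3581, 0.0044]
ee_rot: [0.982, -0.19, 0.0, 0.0]
wrist_force: [-0.1, 1.1, 2.5]
finger_gap: 0.393
```

drive_tool --pt "0 0 -0.001 0 0 0 -1" --pt "0 0 -0.03 0 0 0 -1" --pt "0 0 -0.08 0 0 0 -1" --pt "0 0 -0.1 0 0 0 -1" --pt "0 0 -0.1 0 0 0 -1"

```text
time_s: 12.72
tcp_pos: [0.5482, -0.3584, 0.1051]
ee_rot: [0.982, -0.19, 0.001, 0.0]
wrist_force: [0.3, 0.2, -2.3]
finger_gap: 0.391
```

```bash
python3 -c "
from h import *
st();shot('k');go((0.5204,0.1450,0.1),0.002)"
```

```text
t 12.72 tcp [ 0.5482 -0.3584  0.1051] psi -0.3832 F [ 0.3  0.2 -2.3] gap 0.391 q [-0.58  0.53  1.66 -0.    0.94  1.37]
to (0.5204, 0.145, 0.1) shift [-0.2129 -0.4562  0.0036] turn [-1.000e-04  3.000e-04 -3.852e-01] rows>= 8.1 2.1
```

View pics/wrist_k.png

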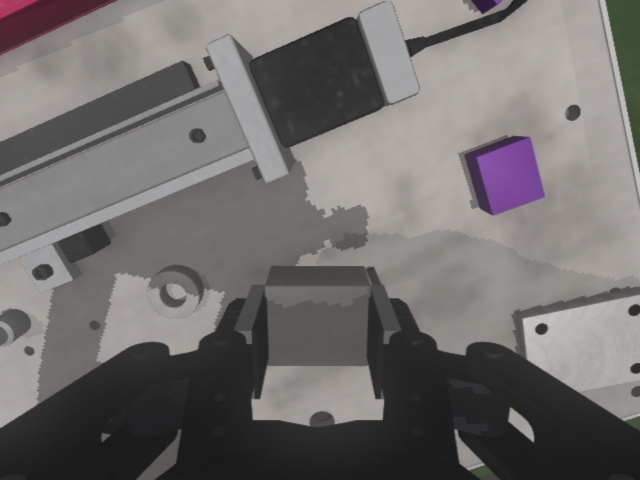

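drive_tool --pt "-0.023 -0.05 0 0 0 -0.05 -1" --pt "-0.047 -0.101 0 0 0 -0.1 -1" --pt "-0.071 -0.152 0 0 0 -0.15 -1" --pt "-0.095 -0.203 0 0 0 -0.2 -1" --pt "-0.119 -0.255 0 0 0 -0.25 -1"

```text
time_s: 13.4
tcp_pos: [0.5308, -0.0751, 0.102]
ee_rot: [0.998, -0.066, -0.002, -0.0]
wrist_force: [2.1, 0.0, -1.7]
finger_gap: 0.39
```

```bash
python3 -c "
from h import *
st();go((0.5204,0.1450,0.1),0.002)"
```

```text
t 13.4 tcp [ 0.5308 -0.0751  0.102 ] psi -0.1319 F [ 2.1  0.  -1.7] gap 0.39 q [-0.14  0.38  1.93  0.    0.83  1.56]
to (0.5204, 0.145, 0.1) shift [-0.0393 -0.2168  0.0021] turn [-0.0003  0.0032 -0.1339] rows>= 3.5 0.7
```

drive_tool --pt "-0.01 -0.053 0 0 0 -0.04 -1" --pt "-0.02 -0.106 0 0 0 -0.09 -1" --pt "-0.03 -0.16 0 0 0 -0.134 -1" --pt "-0.039 -0.212 0 0 0 -0.134 -1" --pt "-0.039 -0.212 0 0 0 -0.134 -1"

```text
time_s: 14.02
tcp_pos: [0.5206, 0.1412, 0.1021]
ee_rot: [1.0, 0.002, -0.001, 0.0]
wrist_force: [0.2, -1.1, -2.1]
finger_gap: 0.392
```

drive_tool --pt "0 0 0.02 0 0 0 -1" --pt "0 0 0.05 0 0 0 -1" --pt "0 0 0.07 0 0 0 -1" --pt "0 0 0.07 0 0 0 -1" --pt "0 0 0.07 0 0 0 -1"

```text
time_s: 14.65
tcp_pos: [0.5219, 0.1378, 0.034]
ee_rot: [1.0, 0.0, -0.0, 0.0]
wrist_force: [-0.1, -0.0, -1.6]
finger_gap: 0.395
```

```bash
python3 -c "
from h import *
st();shot('l');go((0.5204,0.1450,0.0140),0.002)"
```

```text
t 14.65 tcp [0.5219 0.1378 0.034 ] psi 0.0003 F [-0.1 -0.  -1.6] gap 0.395 q [ 0.26  0.49  1.95 -0.    0.69  1.83]
to (0.5204, 0.145, 0.014) shift [-0.0019 -0.007   0.0204] turn [-0.     -0.0003 -0.0016] rows>= 0.3 0.0
```

View pics/wrist_l.png

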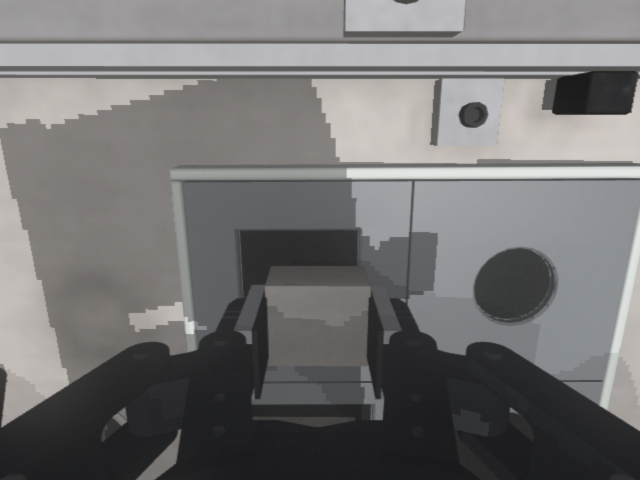

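```bash
python3 -c "
from h import *
c,s=pickle.load(open('l.pkl','rb'))['wrist']
for p in ((239,229),(359,229),(514,285)): print(onz(c,p,.013,s).round(4))"
```

```text
[0.5456 0.1693 0.013 ]
[0.5456 0.1205 0.013 ]
[0.5212 0.0545 0.013 ]
```

drive_tool --pt "-0.001 -0.003 0.003 0 0 0 -1" --pt "-0.0018 -0.007 0.008 0 0 0 -1" --pt "-0.0018 -0.007 0.015 0 0 0 -1" --pt "-0.0018 -0.007 0.015 0 0 0 -1" --pt "-0.0018 -0.007 0.015 0 0 0 -1"

```text
time_s: 15.32
tcp_pos: [0.5202, 0.1453, 0.019]
ee_rot: [1.0, 0.0, -0.0, 0.0]
wrist_force: [-0.4, 1.0, -2.1]
finger_gap: 0.396
```

```bash
python3 -c "
from h import *
st();go((0.5204,0.1450,0.0140),0.002)"
```

```text
t 15.32 tcp [0.5202 0.1453 0.019 ] psi 0.0008 F [-0.4  1.  -2.1] gap 0.396 q [0.27 0.52 1.96 0.   0.66 1.84]
to (0.5204, 0.145, 0.014) shift [0.0002 0.0003 0.005 ] turn [ 0.0001  0.0002 -0.0012] rows>= 0.1 0.0
```

Pocket confirmed at (0.5206, 0.145). Lower to the floor, release, rise.

drive_tool --pt "0 0 0.003 0 0 0 -1" --pt "0 0 0.0055 0 0 0 -1" --pt "0 0 0.0055 0 0 0 1" --pt "0 0 0.0055 0 0 0 1" --pt "0 0 0.0055 0 0 0 1"

```text
time_s: 15.95
tcp_pos: [0.5205, 0.1454, 0.0138]
ee_rot: [1.0, 0.0, 0.0, -0.0]
wrist_force: [0.5, 1.0, 0.2]
finger_gap: 0.99
```

drive_tool --pt "0 0 -0.02 0 0 0 1" --pt "0 0 -0.08 0 0 0 1" --pt "0 0 -0.14 0 0 0 1" --pt "0 0 -0.17 0 0 0 1" --pt "0 0 -0.17 0 0 0 1"

```text
time_s: 16.58
tcp_pos: [0.5219, 0.1458, 0.1864]
ee_rot: [1.0, 0.0, 0.003, -0.001]
wrist_force: [-0.1, -0.6, -0.5]
finger_gap: 0.997
```

```bash
python3 -c "
from h import *
st();shot('m');
from m import *
g=[]
for X,x0,y0 in ((A,140,205),(B,290,205),(A,165,100),(B,330,98)):
    im=X[0]['img'][:,:,::-1][y0:y0+65,x0:x0+65]; g.append(cv2.resize(im,(390,390),interpolation=cv2.INTER_CUBIC))
cv2.imwrite('pics/rg.png',np.hstack(g[:2]));cv2.imwrite('pics/bu.png',np.hstack(g[2:]))
"
```

```text
t 16.57 tcp [0.5219 0.1458 0.1864] psi 0.0008 F [-0.1 -0.6 -0.5] gap 0.997 q [0.27 0.27 1.86 0.   1.01 1.84]
```

View pics/wrist_m.png

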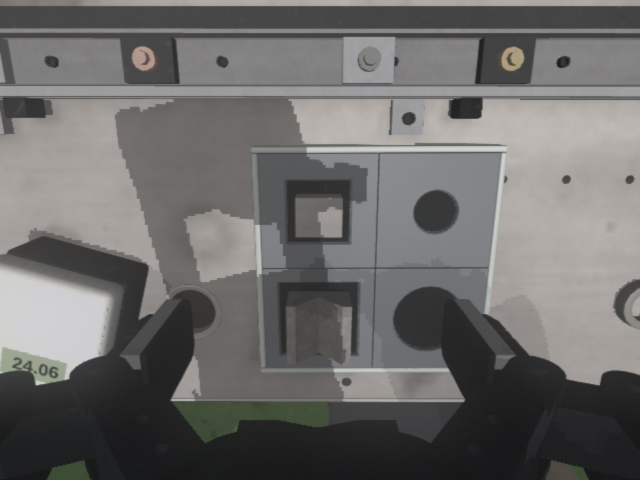

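View pics/rg.png

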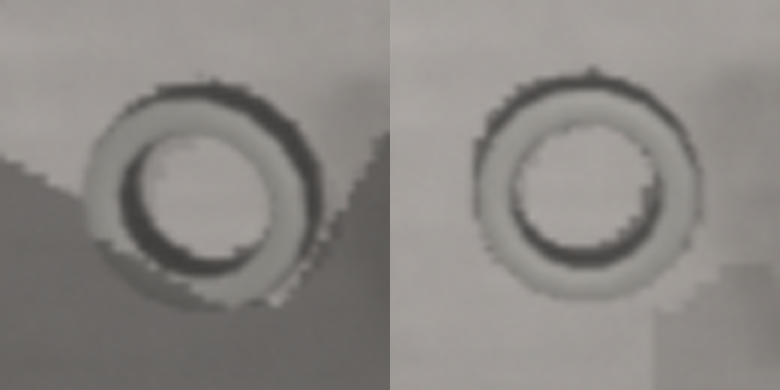

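View pics/bu.png

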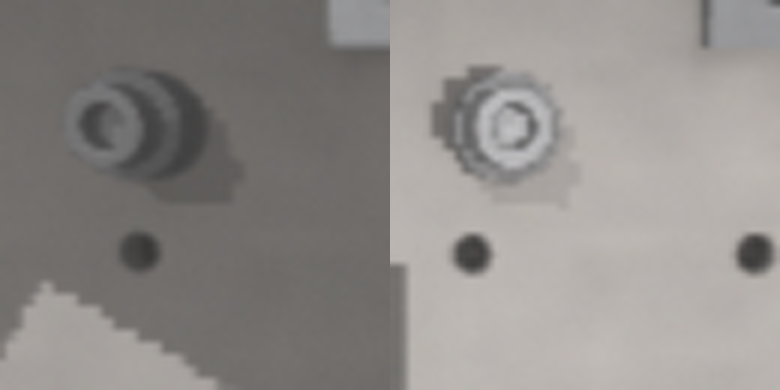

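```bash
python3 -c "
from m import *
def c6(p,x,y): return ((p[0]+.5)/6-.5+x,(p[1]+.5)/6-.5+y)
for n,a,oa,b,ob,z in (('ring',(196,203),(140,205),(199,195),(290,205),.012),('bush',(105,125),(165,100),(125,127),(330,98),.03)):
    a=c6(a,*oa);b=c6(b,*ob)
    p,r=tri([ray(A[0],a,A[1]),ray(B[0],b,B[1])]);print(n,p.round(4),np.round(r,4),onz(A[0],a,z,A[1]).round(4),onz(B[0],b,z,B[1]).round(4))
# ring diameter from b
print(onz(B[0],c6((89,195),290,205),.012,B[1])-onz(B[0],c6((310,195),290,205),.012,B[1]))
go((0.438,-0.128,0.13),0)
"
```

```text
ring [ 0.4408 -0.1289  0.0118] [0.0001 0.0001] [ 0.4409 -0.129   0.012 ] [ 0.4408 -0.1289  0.012 ]
bush [ 0.566  -0.1553  0.0292] [0. 0.] [ 0.566  -0.1555  0.03  ] [ 0.566  -0.1552  0.03  ]
[-1.16061309e-05  4.04582830e-02  5.55111512e-17]
to (0.438, -0.128, 0.13) shift [-0.0831  0.2734  0.0541] turn [-0.0006 -0.0022  0.0008] rows>= 4.7 0.0
```

drive_tool --pt "-0.017 0.055 0 0 0 0 1" --pt "-0.034 0.11 0.01 0 0 0 1" --pt "-0.051 0.165 0.03 0 0 0 1" --pt "-0.068 0.22 0.05 0 0 0 1" --pt "-0.081 0.274 0.06 0 0 0 1"

```text
time_s: 17.25
tcp_pos: [0.4369, -0.1298, 0.1212]
ee_rot: [1.0, 0.001, -0.002, -0.001]
wrist_force: [0.5, -0.0, 1.0]
finger_gap: 1.001
```

drive_tool --pt "0 0 0.02 0 0 0 1" --pt "0 0 0.06 0 0 0 1" --pt "0 0 0.09 0 0 0 1" --pt "0 0 0.09 0 0 0 1" --pt "0 0 0.09 0 0 0 1"

```text
time_s: 17.88
tcp_pos: [0.4393, -0.1286, 0.0336]
ee_rot: [1.0, 0.0, -0.0, -0.0]
wrist_force: [-0.0, -1.1, 1.2]
finger_gap: 1.001
```

```bash
python3 -c "
from h import *
st();shot('n');go((0.4408,-0.129,0.0035),0)"
```

```text
t 17.88 tcp [ 0.4393 -0.1286  0.0336] psi 0.0009 F [-0.  -1.1  1.2] gap 1.001 q [-0.29  0.41  2.13  0.    0.61  1.28]
to (0.4408, -0.129, 0.0035) shift [0.001  0.0002 0.0306] turn [ 0.0001 -0.0005  0.0009] rows>= 0.5 0.0
```

View pics/wrist_n.png

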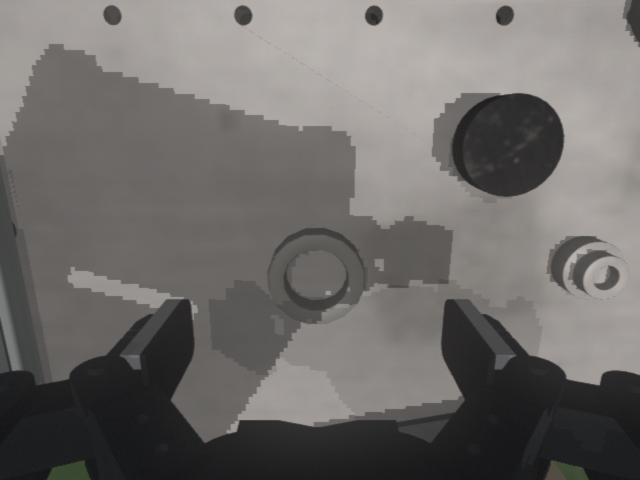

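drive_tool --pt "0.0014 0 0.01 0 0 0 1" --pt "0.0014 0 0.02 0 0 0 1" --pt "0.0014 0 0.029 0 0 0 1" --pt "0.0014 0 0.029 0 0 0 1" --pt "0.0014 0 0.029 0 0 0 1"

```text
time_s: 18.55
tcp_pos: [0.4408, -0.1287, 0.0045]
ee_rot: [1.0, 0.0, -0.0, -0.0]
wrist_force: [1.4, 0.2, -0.0]
finger_gap: 0.999
```

```bash
python3 -c "
from h import *
st();shot('o');go((0.4408,-0.129,0.003),0)
c,s=pickle.load(open('n.pkl','rb'))['wrist']
print(onz(c,(316,281),.012,s))"
```

```text
t 18.55 tcp [ 0.4408 -0.1287  0.0045] psi 0.0008 F [ 1.4  0.2 -0. ] gap 0.999 q [-0.29  0.47  2.14 -0.    0.54  1.28]
to (0.4408, -0.129, 0.003) shift [-0.0002  0.0003  0.0017] turn [ 0.     -0.0001  0.0008] rows>= 0.0 0.0
[ 0.44003298 -0.12837112  0.012     ]
```

View pics/wrist_o.png

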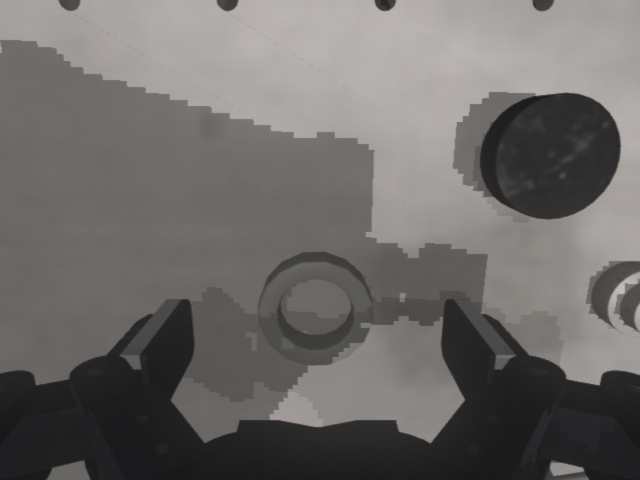

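drive_tool --pt "-0.0005 0 0.0015 0 0 0 1" --pt "-0.0005 0 0.0015 0 0 0 -1" --pt "-0.0005 0 0.0015 0 0 0 -1" --pt "-0.0005 0 0.0015 0 0 0 -1" --pt "-0.0005 0 0.0015 0 0 0 -1"

```text
time_s: 19.23
tcp_pos: [0.4405, -0.1288, 0.0038]
ee_rot: [1.0, 0.0, 0.0, 0.0]
wrist_force: [-2.8, 1.3, 13.2]
finger_gap: 0.456
```

drive_tool --pt "0 0 -0.001 0 0 0 -1" --pt "0 0 -0.03 0 0 0 -1" --pt "0 0 -0.07 0 0 0 -1" --pt "0 0 -0.07 0 0 0 -1" --pt "0 0 -0.07 0 0 0 -1"

```text
time_s: 19.85
tcp_pos: [0.4401, -0.1286, 0.0727]
ee_rot: [1.0, 0.0, -0.0, -0.0]
wrist_force: [-0.2, -0.4, -1.2]
finger_gap: 0.454
```

```bash
python3 -c "
from h import *
st();shot('p');go((0.4298,0.0541,0.075),0)"
```

```text
t 19.85 tcp [ 0.4401 -0.1286  0.0727] psi 0.0008 F [-0.2 -0.4 -1.2] gap 0.454 q [-0.29  0.33  2.11 -0.    0.7   1.28]
to (0.4298, 0.0541, 0.075) shift [-0.0098 -0.1826 -0.0026] turn [-0.0004  0.0012  0.0008] rows>= 2.9 0.0
```

View pics/wrist_p.png

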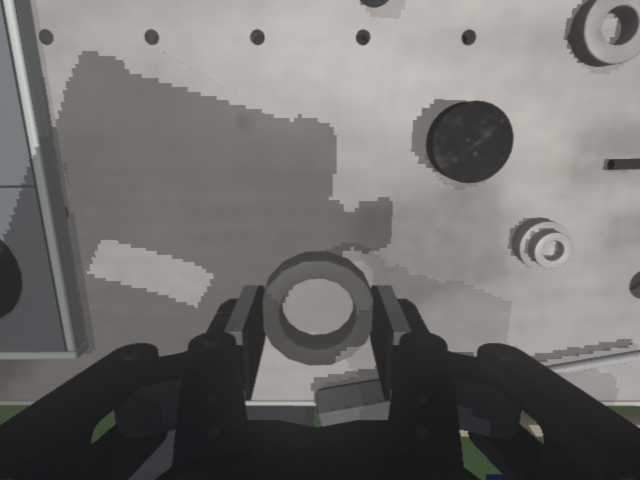

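drive_tool --pt "-0.003 -0.05 0 0 0 0 -1" --pt "-0.006 -0.1 0 0 0 0 -1" --pt "-0.009 -0.15 0 0 0 0 -1" --pt "-0.01 -0.182 0 0 0 0 -1" --pt "-0.01 -0.182 0 0 0 0 -1"

```text
time_s: 20.52
tcp_pos: [0.4292, 0.0548, 0.072]
ee_rot: [1.0, 0.002, -0.001, 0.0]
wrist_force: [-0.3, -0.5, -0.3]
finger_gap: 0.447
```

drive_tool --pt "0 0 0.01 0 0 0 -1" --pt "0 0 0.03 0 0 0 -1" --pt "0 0 0.04 0 0 0 -1" --pt "0 0 0.04 0 0 0 -1" --pt "0 0 0.04 0 0 0 -1"

```text
time_s: 21.15
tcp_pos: [0.4304, 0.0529, 0.0332]
ee_rot: [1.0, 0.0, 0.0, -0.0]
wrist_force: [0.7, -0.3, -0.7]
finger_gap: 0.454
```

```bash
python3 -c "
from h import *
st();shot('q');go((0.4298,0.0541,0.0135),0)"
```

```text
t 21.15 tcp [0.4304 0.0529 0.0332] psi 0.0001 F [ 0.7 -0.3 -0.7] gap 0.454 q [ 0.12  0.38  2.18 -0.    0.58  1.69]
to (0.4298, 0.0541, 0.0135) shift [-0.0008 -0.001   0.0199] turn [-0.0001 -0.0006  0.0004] rows>= 0.3 0.0
```

View pics/wrist_q.png

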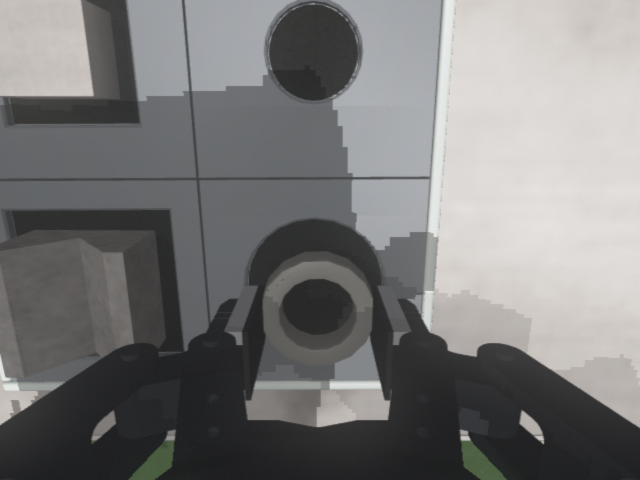

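drive_tool --pt "-0.0008 -0.001 0.006 0 0 0 -1" --pt "-0.0008 -0.001 0.012 0 0 0 -1" --pt "-0.0008 -0.001 0.0185 0 0 0 -1" --pt "-0.0008 -0.001 0.0185 0 0 0 -1" --pt "-0.0008 -0.001 0.0185 0 0 0 -1"

```text
time_s: 21.82
tcp_pos: [0.4294, 0.0543, 0.0145]
ee_rot: [1.0, 0.0, -0.0, 0.0]
wrist_force: [-0.3, -0.6, -0.8]
finger_gap: 0.453
```

```bash
python3 -c "
from h import *
st();go((0.4298,0.0541,0.013),0)"
```

```text
t 21.82 tcp [0.4294 0.0543 0.0145] psi 0.0008 F [-0.3 -0.6 -0.8] gap 0.453 q [0.12 0.42 2.19 0.   0.53 1.69]
to (0.4298, 0.0541, 0.013) shift [0.0004 0.0002 0.0015] turn [0.     0.0003 0.0008] rows>= 0.0 0.0
```

drive_tool --pt "0 0 0.0015 0 0 0 -1" --pt "0 0 0.0015 0 0 0 -1" --pt "0 0 0.0015 0 0 0 0.2" --pt "0 0 0.0015 0 0 0 0.2" --pt "0 0 0.0015 0 0 0 0.2"

```text
time_s: 22.45
tcp_pos: [0.4295, 0.0543, 0.0132]
ee_rot: [1.0, 0.0, 0.0, -0.0]
wrist_force: [1.3, -0.7, 0.1]
finger_gap: 0.597
```

drive_tool --pt "0 0 -0.02 0 0 0 0.2" --pt "0 0 -0.07 0 0 0 0.2" --pt "0 0 -0.13 0 0 0 0.2" --pt "0 0 -0.15 0 0 0 0.2" --pt "0 0 -0.15 0 0 0 0.2"

```text
time_s: 23.08
tcp_pos: [0.4306, 0.0544, 0.1647]
ee_rot: [1.0, 0.0, 0.002, -0.0]
wrist_force: [-0.3, 0.4, -1.1]
finger_gap: 0.599
```

```bash
python3 -c "
from h import *
st();shot('r');go((0.566,-0.1553,0.12),0)"
```

```text
t 23.07 tcp [0.4306 0.0544 0.1647] psi 0.0008 F [-0.3  0.4 -1.1] gap 0.599 q [0.12 0.14 2.09 0.   0.91 1.69]
to (0.566, -0.1553, 0.12) shift [0.1362 0.2097 0.0435] turn [-0.0002 -0.0014  0.0008] rows>= 4.1 0.0
```

View pics/wrist_r.png

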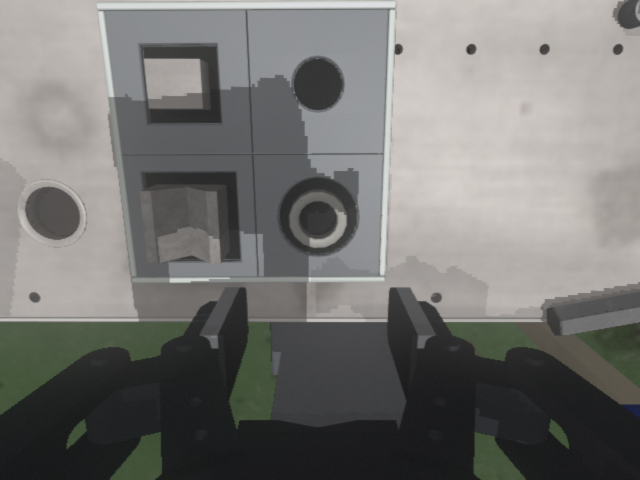

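```bash
python3 -c "
from m import *
for p in ((383,106),(407,106),(383,80),(427,93),(447,93),(317,80)): print(p,onz(B[0],p,.0,B[1]).round(4),onz(B[0],p,.02,B[1]).round(4))
# triangulate bracket hole and corners: a (231,95) vs b (395,93)
for a,b in (((230.5,95.5),(395,93.5)),((219,107),(383,105.5)),((243,107),(407,105.5)),((259,95),(427,93)),((277,95),(447,93))):
    p,r=tri([ray(A[0],a,A[1]),ray(B[0],b,B[1])]); print(p.round(3),np.round(r,4))
"
```

```text
(383, 106) [ 0.5789 -0.1911  0.    ] [ 0.5783 -0.1881  0.02  ]
(407, 106) [ 0.5789 -0.216   0.    ] [ 0.5783 -0.2119  0.02  ]
(383, 80) [ 0.6043 -0.19    0.    ] [ 0.6026 -0.1871  0.02  ]
(427, 93) [ 0.5917 -0.2359  0.    ] [ 0.5905 -0.2309  0.02  ]
(447, 93) [ 0.5917 -0.2565  0.    ] [ 0.5905 -0.2506  0.02  ]
(317, 80) [ 0.6042 -0.1226  0.    ] [ 0.6025 -0.1225  0.02  ]
[ 0.59  -0.201  0.013] [0.0001 0.0001]
[ 0.579 -0.189  0.015] [0.0001 0.0001]
[ 0.579 -0.213  0.015] [0.0002 0.0002]
[ 0.59  -0.23   0.023] [0. 0.]
[ 0.59  -0.248  0.028] [0. 0.]
```

drive_tool --pt "0.02 0.055 0 0 0 0.08 -0.1" --pt "0.05 0.105 0 0 0 0.16 -0.1" --pt "0.09 0.15 0.02 0 0 0.24 -0.1" --pt "0.12 0.19 0.03 0 0 0.3 -0.1" --pt "0.136 0.21 0.043 0 0 0.3 -0.1"

```text
time_s: 23.75
tcp_pos: [0.566, -0.1577, 0.1175]
ee_rot: [0.989, -0.15, -0.001, -0.0]
wrist_force: [0.2, 0.1, 0.7]
finger_gap: 0.452
```

drive_tool --pt "0 0 0.02 0 0 0 -0.1" --pt "0 0 0.05 0 0 0 -0.1" --pt "0 0 0.07 0 0 0 -0.1" --pt "0 0 0.07 0 0 0 -0.1" --pt "0 0 0.07 0 0 0 -0.1"

```text
time_s: 24.38
tcp_pos: [0.5654, -0.1555, 0.0498]
ee_rot: [0.989, -0.149, -0.0, -0.0]
wrist_force: [-0.2, 0.0, -0.5]
finger_gap: 0.448
```

```bash
python3 -c "
from h import *
st();shot('s');go((0.566,-0.1553,0.0055),-0.3)"
```

```text
t 24.38 tcp [ 0.5654 -0.1555  0.0498] psi -0.2991 F [-0.2  0.  -0.5] gap 0.448 q [-0.27  0.52  1.85  0.    0.78  1.6 ]
to (0.566, -0.1553, 0.0055) shift [ 0.     -0.0004  0.0448] turn [ 0.     -0.0003  0.0009] rows>= 0.7 0.0
```

View pics/wrist_s.png

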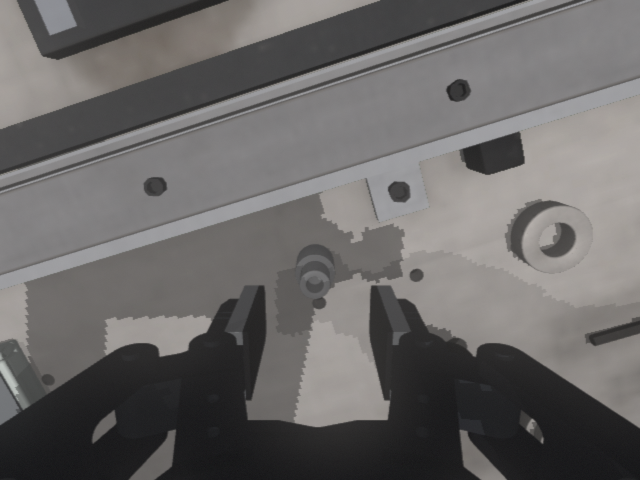

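drive_tool --pt "0 0 0.015 0 0 0 -0.1" --pt "0 0 0.03 0 0 0 -0.1" --pt "0 0 0.043 0 0 0 -0.1" --pt "0 0 0.043 0 0 0 -0.1" --pt "0 0 0.043 0 0 0 -0.1"

```text
time_s: 25.05
tcp_pos: [0.5657, -0.1556, 0.0071]
ee_rot: [0.989, -0.149, -0.0, -0.0]
wrist_force: [0.1, -0.0, -0.0]
finger_gap: 0.451
```

```bash
python3 -c "
from h import *
st();shot('u');go((0.566,-0.1553,0.0055),-0.3)
c,s=pickle.load(open('s.pkl','rb'))['wrist']; print(onz(c,(314.5,280),.03,s))"
```

```text
t 25.05 tcp [ 0.5657 -0.1556  0.0071] psi -0.2992 F [ 0.1 -0.  -0. ] gap 0.451 q [-0.27  0.59  1.86  0.    0.7   1.6 ]
to (0.566, -0.1553, 0.0055) shift [-0.     -0.0004  0.0018] turn [-0.     -0.0005  0.0008] rows>= 0.0 0.0
[ 0.56756644 -0.15553218  0.03      ]
```

View pics/wrist_u.png

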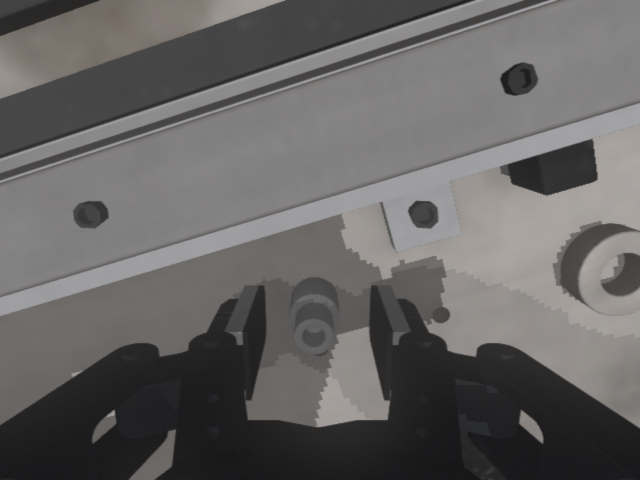

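drive_tool --pt "0.0005 -0.0003 0.0015 0 0 0 -0.1" --pt "0.0005 -0.0003 0.0015 0 0 0 -1" --pt "0.0005 -0.0003 0.0015 0 0 0 -1" --pt "0.0005 -0.0003 0.0015 0 0 0 -1" --pt "0.0005 -0.0003 0.0015 0 0 0 -1" --squeeze 50

```text
time_s: 25.72
tcp_pos: [0.5664, -0.1555, 0.0059]
ee_rot: [0.989, -0.149, 0.0, 0.0]
wrist_force: [-1.2, 0.1, 6.3]
finger_gap: 0.192
```

drive_tool --pt "0 0 -0.001 0 0 0 -1" --pt "0 0 -0.02 0 0 0 -1" --pt "0 0 -0.06 0 0 0 -1" --pt "0 0 -0.09 0 0 0 -1" --pt "0 0 -0.09 0 0 0 -1"

```text
time_s: 26.35
tcp_pos: [0.5681, -0.156, 0.099]
ee_rot: [0.989, -0.149, 0.003, 0.0]
wrist_force: [0.6, -0.2, -1.5]
finger_gap: 0.193
```

```bash
python3 -c "
from h import *
st();shot('v');go((0.5208,0.0539,0.1),0)"
```

```text
t 26.35 tcp [ 0.5681 -0.156   0.099 ] psi -0.2992 F [ 0.6 -0.2 -1.5] gap 0.193 q [-0.27  0.45  1.82 -0.    0.86  1.6 ]
to (0.5208, 0.0539, 0.1) shift [-0.1059 -0.1867 -0.003 ] turn [ 0.0003 -0.0029 -0.2992] rows>= 3.4 1.6
```

View pics/wrist_v.png

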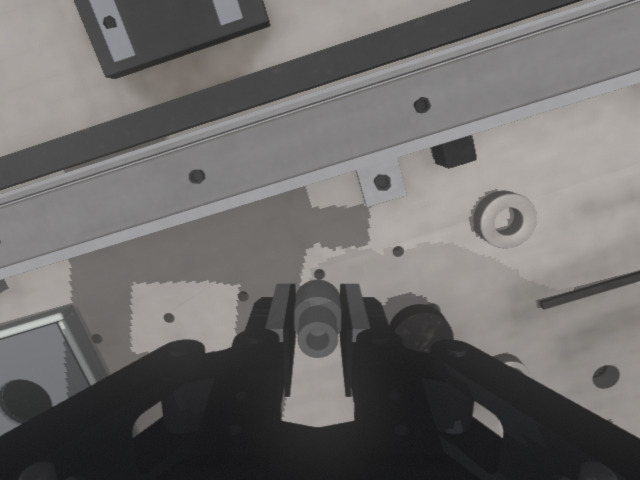

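drive_tool --pt "-0.028 -0.048 0 0 0 -0.1 -1" --pt "-0.056 -0.097 0 0 0 -0.2 -1" --pt "-0.084 -0.146 0 0 0 -0.28 -1" --pt "-0.1055 -0.186 0 0 0 -0.299 -1" --pt "-0.1055 -0.186 0 0 0 -0.299 -1"

```text
time_s: 27.02
tcp_pos: [0.5185, 0.0558, 0.0947]
ee_rot: [1.0, 0.002, -0.001, -0.0]
wrist_force: [-0.8, -0.5, -0.2]
finger_gap: 0.187
```

drive_tool --pt "0 0 0.015 0 0 0 -1" --pt "0 0 0.04 0 0 0 -1" --pt "0 0 0.063 0 0 0 -1" --pt "0 0 0.063 0 0 0 -1" --pt "0 0 0.063 0 0 0 -1"

```text
time_s: 27.65
tcp_pos: [0.5203, 0.0526, 0.0325]
ee_rot: [1.0, -0.001, -0.0, 0.0]
wrist_force: [-0.1, 0.2, -0.9]
finger_gap: 0.195
```

```bash
python3 -c "
from h import *
st();shot('w');go((0.5207,0.0539,0.0155),0)"
```

```text
t 27.65 tcp [0.5203 0.0526 0.0325] psi -0.0014 F [-0.1  0.2 -0.9] gap 0.195 q [ 0.1   0.48  1.99 -0.    0.67  1.67]
to (0.5207, 0.0539, 0.0155) shift [ 0.     -0.0011  0.0174] turn [-0.     -0.0006 -0.0011] rows>= 0.3 0.0
```

View pics/wrist_w.png

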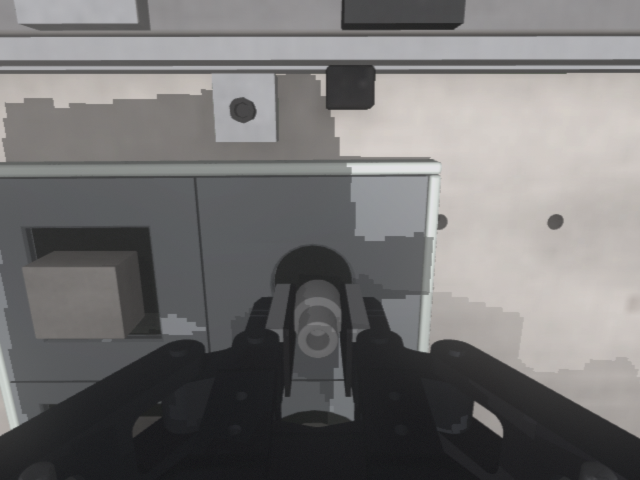

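Bushing hangs over the small round pocket (dark disc at 312,285). Lower with a correction.

drive_tool --pt "0.0003 -0.001 0.005 0 0 0 -1" --pt "0.0003 -0.001 0.011 0 0 0 -1" --pt "0.0003 -0.001 0.0165 0 0 0 -1" --pt "0.0003 -0.001 0.0165 0 0 0 -1" --pt "0.0003 -0.001 0.0165 0 0 0 -1"

```text
time_s: 28.32
tcp_pos: [0.5205, 0.0544, 0.0161]
ee_rot: [1.0, -0.0, -0.0, -0.0]
wrist_force: [-0.4, -0.8, -0.5]
finger_gap: 0.195
```

```bash
python3 -c "
from h import *
st();go((0.5207,0.0539,0.015),0)"
```

```text
t 28.32 tcp [0.5205 0.0544 0.0161] psi -0.0002 F [-0.4 -0.8 -0.5] gap 0.195 q [0.1  0.51 2.   0.   0.64 1.67]
to (0.5207, 0.0539, 0.015) shift [0.0002 0.0005 0.0011] turn [-0.      0.0001 -0.0002] rows>= 0.0 0.0
```

drive_tool --pt "0 0 0.0013 0 0 0 -1" --pt "0 0 0.0013 0 0 0 -1" --pt "0 0 0.0013 0 0 0 -0.3" --pt "0 0 0.0013 0 0 0 -0.1" --pt "0 0 0.0013 0 0 0 -0.1"

```text
time_s: 28.95
tcp_pos: [0.5204, 0.0543, 0.0148]
ee_rot: [1.0, -0.0, -0.0, -0.0]
wrist_force: [-0.1, 0.3, -0.2]
finger_gap: 0.449
```

drive_tool --pt "0 0 -0.015 0 0 0 -0.1" --pt "0 0 -0.05 0 0 0 -0.1" --pt "0 0 -0.1 0 0 0 -0.1" --pt "0 0 -0.16 0 0 0 -0.1" --pt "0 0 -0.2 0 0 0 -0.1"

```text
time_s: 29.58
tcp_pos: [0.5211, 0.0544, 0.2188]
ee_rot: [1.0, -0.0, 0.002, -0.0]
wrist_force: [1.0, 1.1, -0.7]
finger_gap: 0.448
```

```bash
python3 -c "
from h import *
st();shot('x',('wrist','top','scene'))"
```

```text
t 29.57 tcp [0.5211 0.0544 0.2188] psi -0.0002 F [ 1.   1.1 -0.7] gap 0.448 q [0.1  0.21 1.86 0.   1.07 1.67]
```

View pics/wrist_x.png

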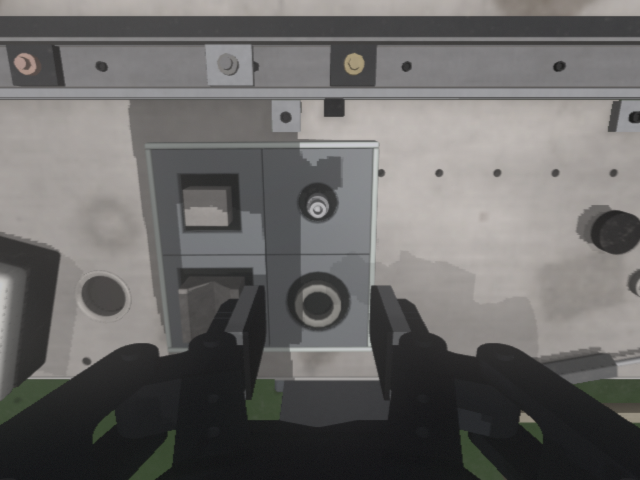

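View pics/scene_x.png

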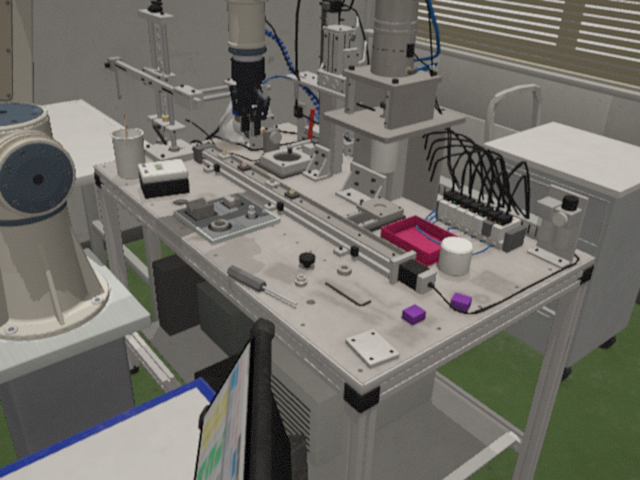

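drive_tool --pt "0.01 0.05 -0.02 0 0 0 -0.1" --pt "0.03 0.1 -0.04 0 0 0 -0.1" --pt "0.03 0.12 -0.04 0 0 0 -0.1" --pt "0.03 0.12 -0.04 0 0 0 -0.1" --pt "0.03 0.12 -0.04 0 0 0 -0.1"

```text
time_s: 30.35
tcp_pos: [0.5493, -0.0647, 0.2536]
ee_rot: [1.0, -0.0, -0.001, -0.0]
wrist_force: [0.2, 0.4, -0.4]
finger_gap: 0.45
```

```bash
python3 -c "
from h import *
st();shot('y')
o=[]
for n,x0,y0 in (('x',140,135),('y',15,135)):
    im=pickle.load(open(n+'.pkl','rb'))['wrist'][0]['img'][:,:,::-1][y0:y0+230,x0:x0+250]
    o.append(cv2.resize(im,None,fx=1.6,fy=1.6,interpolation=cv2.INTER_CUBIC))
cv2.imwrite('pics/xy.png',np.hstack(o))"
```

```text
t 30.35 tcp [ 0.5493 -0.0647  0.2536] psi -0.0001 F [ 0.2  0.4 -0.4] gap 0.45 q [-0.12  0.22  1.76  0.    1.16  1.45]
```

View pics/wrist_y.png

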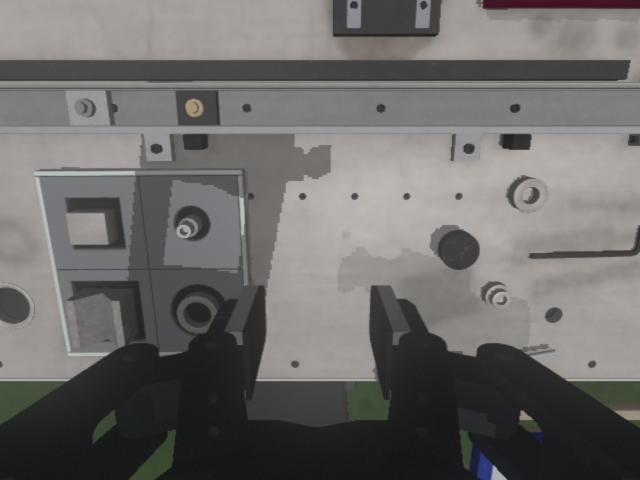

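View pics/xy.png

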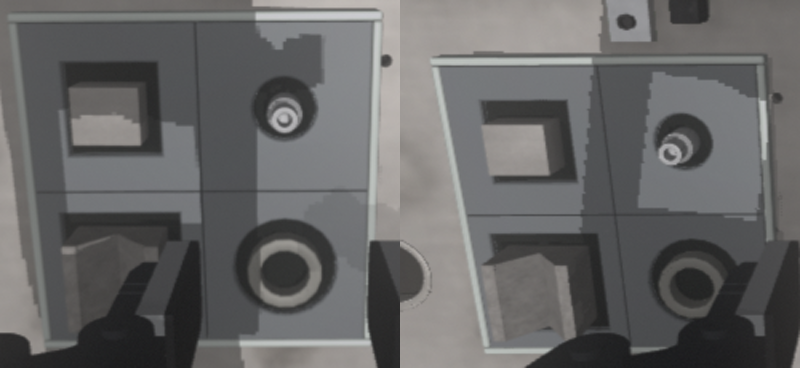

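```bash
python3 -c "
from h import *
X=pickle.load(open('x.pkl','rb'))['wrist'];Y=pickle.load(open('y.pkl','rb'))['wrist']
f=lambda p,o:((p[0]+.5)/1.6-.5+o[0],(p[1]+.5)/1.6-.5+o[1])
for n,a,b in (('bush .039',(284,117),(269,153)),('gauge tl .029',(70,85),(82,125)),('gauge br',(145,145),(162,174)),('ring .021',(284,272),(291,281)),('vb tl .039',(63,250),(84,267))):
    p,r=tri([ray(X[0],f(a,(140,135)),X[1]),ray(Y[0],f(b,(15,135)),Y[1])]);print(n,p.round(4),np.round(r,4))
t=pickle.load(open('y.pkl','rb'))['wrist']
for n,p,z in (('rs',(529,193),.012),('bs',(498,297),.018)): print(n,onz(t[0],p,z,t[1]).round(4))
A=pickle.load(open('a.pkl','rb'))['wrist']; print(onz(A[0],(297,139.5),.012,A[1]).round(4),onz(A[0],(279.5,237),.018,A[1]).round(4))
"
```

```text
bush .039 [0.5209 0.0541 0.0397] [0.0003 0.0003]
gauge tl .029 [0.5349 0.161  0.0301] [0.0006 0.0006]
gauge br [0.4997 0.1295 0.0106] [0. 0.]
ring .021 [0.4314 0.0542 0.0199] [0.002 0.002]
vb tl .039 [0.4493 0.1706 0.0349] [0.0005 0.0005]
rs [ 0.5495 -0.2618  0.012 ]
bs [ 0.4474 -0.2423  0.018 ]
[ 0.5476 -0.2666  0.012 ] [ 0.445  -0.2472  0.018 ]
```

```bash
python3 -c "
from h import *
X=pickle.load(open('x.pkl','rb'));Y=pickle.load(open('y.pkl','rb'))['wrist'];Xw=X['wrist']
f=lambda p,o:((p[0]+.5)/1.6-.5+o[0],(p[1]+.5)/1.6-.5+o[1])
for a,b in (((141,145),(152,178)),((141,85),(148,123))):
    p,r=tri([ray(Xw[0],f(a,(140,135)),Xw[1]),ray(Y[0],f(b,(15,135)),Y[1])]);print(p.round(4),np.round(r,4))
s,d=pickle.load(open('p0.pkl','rb'))
t0=d['top']['img'];t1=X['top'][0]['img']
for n,(x0,y0,x1,y1) in dict(rs=(374,229,394,250),bs=(367,280,386,299)).items():
    m=cv2.matchTemplate(t1[y0-6:y1+6,x0-6:x1+6],t0[y0:y1,x0:x1],cv2.TM_CCOEFF_NORMED); print(n,cv2.minMaxLoc(m)[1::2])
G=[]
for n,x0,y0 in (('g',240,140),('m',245,260),('r',110,150)):
    im=pickle.load(open(n+'.pkl','rb'))['wrist'][0]['img'][:,:,::-1][y0:y0+130,x0:x0+130]; G.append(cv2.resize(im,None,fx=2,fy=2,interpolation=cv2.INTER_CUBIC))
cv2.imwrite('pics/vv.png',np.hstack(G))
"
```

```text
[0.5025 0.1283 0.0253] [0.0008 0.0008]
[0.5343 0.1269 0.0238] [0.0002 0.0002]
rs (0.9959164261817932, (6, 6))
bs (0.9957149028778076, (6, 6))
```

View pics/vv.png

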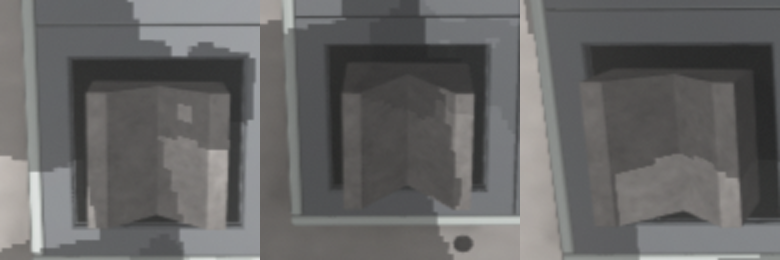

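```bash
python3 -c "
from cell import manip
print(manip.hand_in())"
```

```text
the job is handed in; nothing more can be done
None
```

The kit is made up and handed in at about 30 s. I placed the V-block, gauge block, large ring and tall bushing in that order. Each was squared to or centred in its pocket, lowered to the floor, and released at a fingertip height that kept clear of the insert.

What the last checks showed:
- **In the pockets:** the wrist views show all four parts inside their recesses with dark floor visible round them.
- **Bushing and ring:** two-view tops came out at about 40 mm for the bushing (39 expected) and 20 mm for the ring (21 expected).
- **Gauge block:** three corners gave 30, 25 and 24 mm (29 expected). A first reading of the fourth, at 11 mm, was a mis-picked corner; redone, it is the 25 mm one.
- **V-block:** one corner gave 35 mm (39 expected). The low-resolution corner picks give errors of about that size, so I put this and the gauge spread down to that. I did not confirm flatness any more closely.
- **Small ring and short bushing:** two checks disagree. Wrist-camera positions differ by about 2 mm in x and 5 mm in y between an early and a late picture. The difference is the same for both parts. The top-camera match, before and after, shows zero shift, so I take them as unmoved.
- **Tray position:** the top and wrist cameras differed by about 2 mm in x, and I used the wrist camera throughout. Two-view tray corners came out at 5 to 11 mm high, against the 13 mm given, and I worked with 13 mm.

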